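Restock the stitching drawer

ROBOT

A 6-joint arm with a two-finger parallel gripper is mounted at the origin on the work surface. World frame = base frame: x ahead of the robot, y to its left, z up, the work surface at z = 0. Lengths are in m, angles in degrees, forces in N, time in s.
With the tool pointing down it reaches from about 0.3 to 0.75 m from the base axis. Payload 8.5 kg.
Tool frame: the origin (TCP) lies midway between the tips of the shut fingers; the grasp point (between the pads) lies env.tcp_to_grasp behind it (env.tcp_to_grasp is the distance from the TCP to the grasp point, in m); z points along the fingers, y is the line along which they close (so a half turn about z gives the same grasp; the last joint's range is limited). The gripper opens to 85 mm and grips with 20 to 120 N. Pads are 22 mm wide; open, the fingers measure 114 mm over their backs; the gripper's body (76 mm by 85 mm) begins 54 mm behind the grasp point. The pads swing forward as they close: fully open they stand 13 mm farther back than shut.
Start: joints at [63.524, 21.807, 74.336, -0, 83.858, -12.336], TCP at [0.134, 0.533, 0.207] pointing down, gripper open.
Joint ranges: [-178.18, 178.18], [-50.72, 133.34], [12.68, 142.11], [-81.47, 261.47], [9.98, 163.14], [-165.26, 165.26]. Speed limits (degrees/s): [136.94, 136.94, 180, 180, 180, 180].

INTERFACE

Orientations are given as a 3x3 rotation matrix whose columns are the frame's x, y, z axes.
In Python, from rig import observe, optics, job, env gives the robot as it stands. The module is installed in compiled form; this text tells all that it offers.
- The arm moves only by the shell command python3 -m jog 'ROWS' [FORCE]. ROWS is JSON, a list of rows, each a list of 7 numbers: the turn, a rotation vector about the tool's x, y, z in rad, then the shift along the tool's x, y, z in m, then the opening in per cent of the stroke, from 0 (shut) to 100 (fully open). A call has 1 to 10 rows; each row shifts and turns the commanded pose from where the row before left it, along the tool's axes as they then stand; what a row does not reach is not made up. A row lasts 1/8 s, in which the tool goes at most 62.5 mm and 10.7 degrees, less where a joint would pass 70% of its speed; a pose out of reach is approached as far as the arm can. A call is refused whole if a number of a shift passes 0.0625 or a number of a turn 0.188, either way. A call with a gripper value outside its range is refused whole. The fingers move at their own pace and stop on an object; FORCE is the grip in N (left out, the last holds). Time passes only in rows, so rows that do not move let the fingers close. It gives the time, the measured TCP pose, the force, the opening and the grip force at its end, in the units of the state.
- observe(): the state, without advancing time (a new reading comes with each control period).
- optics.get_image(name): name is "scene" or "side" or "wrist"; returns a dict with "pixels" (480x640x3 uint8, red, green, blue), "mtx" (3x3 intrinsics, pixels), "dist_coeffs" ([k1, k2, p1, p2, k3] as OpenCV has them; the pictures are not rectified), "rvec" (rotation vector, rad) and "tvec" (3), from world to camera coordinates, as OpenCV has them. Camera axes: x right, y down, z forward; pixel columns grow to the right and rows downward; lengths in m; the calibration is good to about 2 mm. A picture is of the moment at which its call begins. There is no depth.
- job.close_job(): hands the job in; it is judged then, once.
The state is a dict: "time_s": time; "q": joint angles; "qvel": joint speeds; "joint_efforts": joint torques, N m; "position": TCP position; "tool_rot": TCP orientation; "ft_force": force on the tool from outside, world axes, zero at the start; "wrist_torque": the same for the moment, N m; "grip_width": finger opening in m; "gripper_force": force on a finger pad.
Only numpy, scipy, OpenCV 4.12 (cv2) and the standard library are available. Lean on these libraries where they do the work, as an engineer would, in place of code of your own. Each camera call takes 0.05 s, during which the arm holds its last target. There are 200 camera calls.

TASK

Restock the stitching drawer from the stock bin: first put the flat wax tin that blocks the drawer on the middle of the round black rubber mat, then pull the drawer well open and put every wooden edge slicker from the bin into its left-hand (wider) compartment and every steel pricking iron into its right-hand (narrower) one, seen from the robot. When they are all in, push the drawer fully shut, with the wax tin still on its mat; leave the thread spool in the bin and everything else on the bench as it is.

Things in the scene. Friction and masses are not known exactly. Their poses are not given: they have to be found in the camera images.
- bin: Fixed wooden stock bin, 304 (x) by 347 mm (y), origin under its centre, low front lip (40 mm high) at -x towards the robot. 2 rows by 3 columns of compartments, each 140 by 105 mm inside, centred at x = -74, +74 and y = -113, 0, +113 mm. Walls 8 mm thick, tops above the table: those along x 62 mm, cross wall between the rows 58, back wall 78. One thing a compartment, or none, in no fixed order.
- bin_floor (a point): On the bin's axis, at the floor height of the compartments' middles (30 mm above the table), axes as the bin's. Each compartment's plywood floor slopes 15 degrees, rising towards the bin's +x: 11 mm above the table at its front end, 49 mm at its back end, so what lies in it is tilted nose-up or -down by 15 degrees.
- chest: Fixed low wooden bench chest with one drawer, 380 mm wide (y), 213 mm deep, flat top 112 mm above the table; a fixed mallet, 64 mm high, lies along it from 105 mm behind its front edge. Origin under the middle of the carcass's front edge (the drawer front's inner face when shut); +x points into the chest, so the drawer comes out along -x, roughly towards the robot; +y is to the robot's left.
- drawer (a joint): How far the chest's drawer is out, m: 0 shut (starts up to 12 mm ajar), 0.14 at its stop. Slides with about 2 N friction, stays where left. Front 372 mm wide, 18 mm thick, top edge 97 mm above the table. Inside 159 mm long, floor 20 mm above the table, walls and divider 6 mm thick, tops 71 to 75 mm above the table. Left (+y) compartment 183 mm wide, for slickers; right 133 mm, for irons.
- drawer_handle (a point): Middle of the drawer's horizontal brass bar handle: bar 12 mm thick, 120 mm long along the chest's y, 80 mm above the table, its axis 42 mm in front of the drawer front's face, with posts at 50 mm either side of the middle. Moves with the drawer; its axes are parallel to the chest's.
- slicker_side (a point): Middle of the floor of the drawer's left, wider compartment (80 mm behind the front's inner face), moving with the drawer, axes parallel to the chest's. With the drawer fully open, what lies at x above +60 mm here is still under the chest's top.
- iron_side (a point): Middle of the floor of the drawer's right, narrower compartment (80 mm behind the front's inner face), moving with the drawer, axes parallel to the chest's.
- mat: Fixed round black rubber mat, 120 mm across, 4 mm thick, between bin and chest; origin under its centre. The wax tin belongs on its middle.
- waxtin: Closed flat wax tin, blue with a brass lid rim, 90 mm long (x) by 58 mm (y) by 40 mm (z), 0.2 to 0.33 kg, origin at its middle. Starts lying flat in front of the drawer, in its way, its length pointing roughly at the drawer.
- slicker1: Dark wooden edge slicker (grooved burnishing block), 110 mm long (x) by 26 mm (y) by 24 mm (z), 70 g, origin at its middle. Lies lengthwise on a sloped floor of the bin. Three at most; absent ones are None.
- slicker2: Dark wooden edge slicker (grooved burnishing block), 110 mm long (x) by 26 mm (y) by 24 mm (z), 70 g, origin at its middle. Lies lengthwise on a sloped floor of the bin. Three at most; absent ones are None.
- slicker3: Dark wooden edge slicker (grooved burnishing block), 110 mm long (x) by 26 mm (y) by 24 mm (z), 70 g, origin at its middle. Lies lengthwise on a sloped floor of the bin. Three at most; absent ones are None.
- iron1: Steel pricking iron, 120 mm long (x), 150 g: a square shank 16 by 16 mm from x = -60 to +24 mm, then a flat toothed head 30 mm wide (y) and 8 mm thick from +24 to +60 mm. Origin at the middle of its length, on the shank's axis, where it balances. Lies lengthwise on a sloped floor of the bin. Two at most; absent ones are None.
- iron2: Steel pricking iron, 120 mm long (x), 150 g: a square shank 16 by 16 mm from x = -60 to +24 mm, then a flat toothed head 30 mm wide (y) and 8 mm thick from +24 to +60 mm. Origin at the middle of its length, on the shank's axis, where it balances. Lies lengthwise on a sloped floor of the bin. Two at most; absent ones are None.
- spool: White thread spool with wooden flanges, 48 mm across, 60 mm high, standing in one compartment of the bin, origin under its centre; stays there.
- spool_red: Red thread spool, 48 mm across, 60 mm high, standing on the bench behind the mat, origin under its centre; bystander.
- awl: Dark-handled awl, 150 mm long, lying on the bench in front of the bin, near the robot; bystander.
- beeswax: Yellow beeswax cake, 70 by 45 by 22 mm, lying on the bench behind the mat, origin under its centre; bystander.
- buckle: Brass buckle, 68 by 62 mm, lying flat on the bench between robot and mat; bystander.
Things that resemble listed ones, but are neither listed nor needed, are in the scene too. Leave any purple look-alike of the iron1 alone.

How it is judged (in metres and radians):
On the way, in this order (a step that is already met when the one before it is completed fails the run):
1. the wax tin lies on the black rubber mat, released, before the drawer is pulled open (horizontal distance between waxtin and mat below 0.035 m and height (world z) of waxtin below 0.06 m and linear speed of waxtin below 0.02 m/s and contact force between the fingers and waxtin below 0.5 N and value of joint drawer below 0.03 m), for 0.2 s.
2. the drawer is pulled open, at least 110 mm (value of joint drawer above 0.11 m), for 0.2 s.
3. every slicker present lies in the left compartment and every iron in the right, released (x of slicker1 in the frame of slicker_side between -0.085 and 0.085 m and y of slicker1 in the frame of slicker_side between -0.088 and 0.088 m and z of slicker1 in the frame of slicker_side between 0 and 0.055 m and linear speed of each of slicker1, slicker2, slicker3, iron1, iron2 below 0.03 m/s and x of slicker2 in the frame of slicker_side between -0.085 and 0.085 m and y of slicker2 in the frame of slicker_side between -0.088 and 0.088 m and z of slicker2 in the frame of slicker_side between 0 and 0.055 m and x of slicker3 in the frame of slicker_side between -0.085 and 0.085 m and y of slicker3 in the frame of slicker_side between -0.088 and 0.088 m and z of slicker3 in the frame of slicker_side between 0 and 0.055 m and x of iron1 in the frame of iron_side between -0.085 and 0.085 m and y of iron1 in the frame of iron_side between -0.064 and 0.064 m and z of iron1 in the frame of iron_side between 0 and 0.055 m and x of iron2 in the frame of iron_side between -0.085 and 0.085 m and y of iron2 in the frame of iron_side between -0.064 and 0.064 m and z of iron2 in the frame of iron_side between 0 and 0.055 m and contact force between the fingers and slicker1 below 0.5 N and contact force between the fingers and slicker2 below 0.5 N and contact force between the fingers and slicker3 below 0.5 N and contact force between the fingers and iron1 below 0.5 N and contact force between the fingers and iron2 below 0.5 N), for 0.2 s.
At the end, for the whole second after the job is handed in: The drawer is shut (within 8 mm), every slicker present is at rest in its left compartment and every iron present in its right one, and the wax tin rests on the black rubber mat, its middle within 35 mm of the mat's (value of joint drawer below 0.008 m and horizontal distance between waxtin and mat below 0.035 m and height (world z) of waxtin below 0.06 m and linear speed of waxtin below 0.02 m/s and x of slicker1 in the frame of slicker_side between -0.085 and 0.085 m and y of slicker1 in the frame of slicker_side between -0.088 and 0.088 m and z of slicker1 in the frame of slicker_side between 0 and 0.055 m and linear speed of each of slicker1, slicker2, slicker3, iron1, iron2 below 0.03 m/s and x of slicker2 in the frame of slicker_side between -0.085 and 0.085 m and y of slicker2 in the frame of slicker_side between -0.088 and 0.088 m and z of slicker2 in the frame of slicker_side between 0 and 0.055 m and x of slicker3 in the frame of slicker_side between -0.085 and 0.085 m and y of slicker3 in the frame of slicker_side between -0.088 and 0.088 m and z of slicker3 in the frame of slicker_side between 0 and 0.055 m and x of iron1 in the frame of iron_side between -0.085 and 0.085 m and y of iron1 in the frame of iron_side between -0.064 and 0.064 m and z of iron1 in the frame of iron_side between 0 and 0.055 m and x of iron2 in the frame of iron_side between -0.085 and 0.085 m and y of iron2 in the frame of iron_side between -0.064 and 0.064 m and z of iron2 in the frame of iron_side between 0 and 0.055 m); the robot touches nothing.
It fails at once if the thread spool is taken out of its compartment of the bin or knocked away (distance of spool from where it was at the start of the episode above 0.06 m).
It fails at once if another bystander is moved more than 40 mm (distance of any of spool_red, awl, buckle, beeswax from where it was at the start of the episode above 0.04 m).
Of slicker1, slicker2, slicker3, iron1, iron2 only 3 to 5 are there at a start; the rules pass over those that are not, and their reading is None.
At some moment in a run one of waxtin may be knocked a few centimetres aside while the robot is not near it.
Once in a run the grip may slacken for a moment while it holds something.
It also fails if it takes over 210 s, if anything falls off the work surface, if the arm or the gripper's body presses on something with over 40 N, if the wrist force passes 120 N, or if a joint passes its speed limit or range.

## Working session

There is one attempt and no reset: what is moved stays moved. The work goes in short steps, Python scripts to look and compute and a shell command to move; the robot and the scene stay as the last step left them, time stands still between calls to the robot, and variables do not carry over. Pictures are saved under pics/ and viewed, at most 18 in all, crops included, and the job is handed in when it is done.

```bash
mkdir -p pics; cat > h.py <<'E'
import numpy as np, cv2
from rig import observe, optics, job, env
def cam(n,fn=None):
    d=optics.get_image(n)
    if fn: cv2.imwrite('pics/'+fn,d['pixels'][:,:,::-1])
    return d
def ray(d,uv):
    R=cv2.Rodrigues(np.array(d['rvec'],float))[0];t=np.array(d['tvec'],float).ravel()
    p=cv2.undistortPoints(np.array(uv,float).reshape(-1,1,2),np.array(d['mtx']),np.array(d['dist_coeffs'])).reshape(-1,2)
    v=np.c_[p,np.ones(len(p))]@R
    return -R.T@t,v
def onz(d,uv,z):
    o,v=ray(d,uv); return o+v*((z-o[2])/v[:,2])[:,None]
def proj(d,P):
    return cv2.projectPoints(np.array(P,float).reshape(-1,3),np.array(d['rvec'],float),np.array(d['tvec'],float),np.array(d['mtx']),np.array(d['dist_coeffs']))[0].reshape(-1,2)
E
python3 - <<'E'
from h import *
for n in ['scene','side','wrist']:
    d=cam(n,n+'0.png'); np.save('%s.npy'%n,d,allow_pickle=True)
    o,v=ray(d,[[320,240]]);print(n,o,v)
s=observe();print({k:s[k] for k in s}, env.tcp_to_grasp)
E
```

```text
scene [1.70414811 0.09700906 0.92907742] [[-0.82157896 -0.07488428 -0.56526599]]
side [ 0.10057157 -0.48987837  0.76949948] [[ 0.41405775  0.5006869  -0.76040507]]
wrist [0.06351085 0.55154759 0.37360509] [[ 0.28008643 -0.06960516 -0.95745361]]
{'time_s': 0.15, 'q': array([ 6.35240329e+01,  2.18344771e+01,  7.43714525e+01,  1.13288552e-04,
        8.38556792e+01, -1.23367229e+01]), 'qvel': array([-0.05200563, -0.12367374, -0.1217565 , -0.10712614, -0.06173342,
       -0.09437556]), 'joint_efforts': array([ 3.00813124e-03, -4.48626673e+01, -2.31343782e+01, -7.06767696e-05,
        3.88033441e-03, -1.62210512e-05]), 'position': array([0.13426   , 0.53312611, 0.20685112]), 'tool_rot': array([[-9.69704818e-01,  2.44279213e-01, -4.81141297e-04],
       [ 2.44279577e-01,  9.69704369e-01, -9.61625078e-04],
       [ 2.31659801e-04, -1.05002546e-03, -9.99999422e-01]]), 'ft_force': array([-0.14162727, -0.19240897, -0.22091446]), 'wrist_torque': array([-0.00766604, -0.00787637,  0.04083379]), 'gripper_force': 0.0, 'grip_width': 0.08559225788104177} 0.0187
```

View pics/scene0.png

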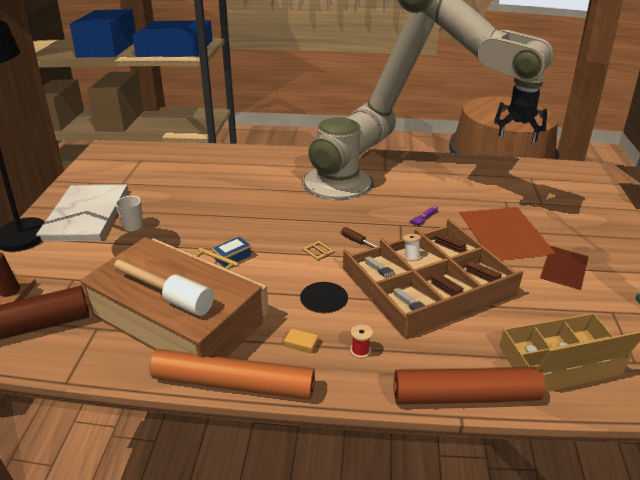

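View pics/side0.png

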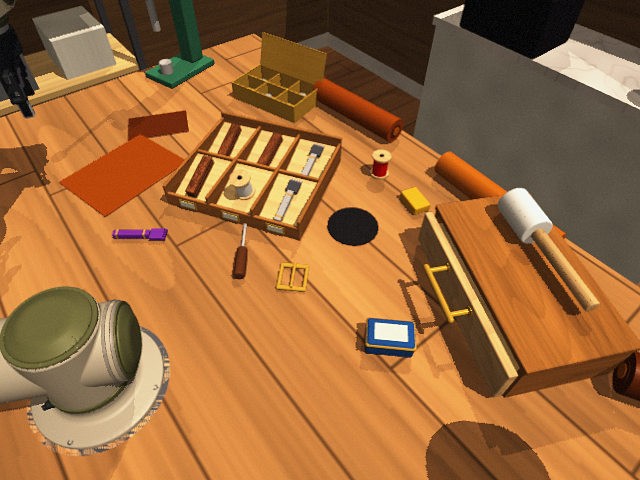

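Side view: the tin is at (390,337) and the mat at (353,226). The handle bar runs (428,268)-(452,320). The slickers are at (200,175), (231,138) and (271,150), the irons at (288,200) and (312,160), and the white spool at (240,185).
What could be confused: for the irons, the purple look-alike at (140,235). For the slickers, the awl handle at (240,262). For the bin, the brass box at (275,85). For the tin, nothing. I'll check the choice in close crops.

```bash
python3 - <<'E'
from h import *
d=np.load('side.npy',allow_pickle=True).item(); im=d['pixels'][:,:,::-1]
c=im[105:245,155:350]; cv2.imwrite('pics/binc.png',cv2.resize(c,None,fx=4,fy=4,interpolation=cv2.INTER_CUBIC))
c=im[200:400,360:560]; cv2.imwrite('pics/chc.png',cv2.resize(c,None,fx=3,fy=3,interpolation=cv2.INTER_CUBIC))
rgb=d['pixels'].astype(int); hsv=cv2.cvtColor(d['pixels'],cv2.COLOR_RGB2HSV)
m=((rgb.max(2)<45)).astype(np.uint8); m[:200]=0;m[250:]=0;m[:,:320]=0;m[:,385:]=0
c=max(cv2.findContours(m,0,1)[0],key=cv2.contourArea); P=onz(d,c.reshape(-1,2),.004)
(x,y),r=cv2.minEnclosingCircle(P[:,:2].astype(np.float32));print('mat',x,y,r)
b=cv2.inRange(hsv,(100,120,30),(125,255,255)); b[:300]=0
c=max(cv2.findContours(b,0,1)[0],key=cv2.contourArea);print('tin',cv2.minAreaRect(c),c.reshape(-1,2)[::4].tolist())
# lid white label
w=cv2.inRange(hsv,(0,0,190),(180,60,255)); w[:310]=0;w[360:]=0;w[:,:365]=0;w[:,420:]=0
c=max(cv2.findContours(w,0,1)[0],key=cv2.contourArea);P=onz(d,c.reshape(-1,2),.04);print('label',cv2.minAreaRect(P[:,:2].astype(np.float32)))
E
```

```text
mat 0.6042383313179016 0.0018504154868423939 0.058991771191358566
tin ((391.0163879394531, 332.8196716308594), (48.16501235961914, 25.89322280883789), 5.19442892074585) [[369, 319], [368, 323], [368, 327], [368, 331], [368, 335], [368, 339], [369, 343], [373, 344], [377, 344], [381, 344], [385, 345], [389, 345], [393, 346], [397, 346], [401, 346], [405, 347], [409, 347], [413, 347], [414, 343], [413, 339], [413, 335], [413, 331], [413, 327], [412, 323], [408, 322], [404, 321], [400, 321], [396, 321], [392, 320], [388, 320], [384, 320], [380, 319], [376, 319], [372, 319]]
label ((0.4625057280063629, -0.2627297043800354), (0.03411449119448662, 0.059286490082740784), 45.74543380737305)
```

View pics/binc.png

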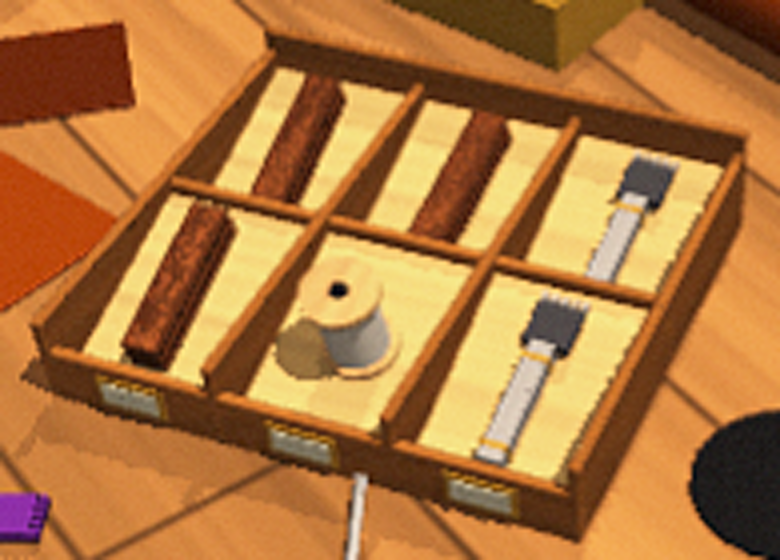

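View pics/chc.png

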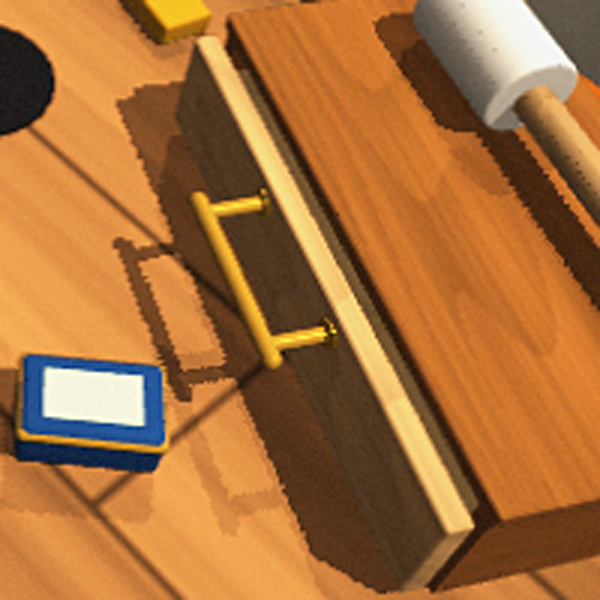

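```bash
cat > m1.py <<'E'
from h import *
d=np.load('side.npy',allow_pickle=True).item()
B=lambda *p:[(155+x/4,105+y/4) for x,y in p]
C=lambda *p:[(360+x/3,200+y/3) for x,y in p]
np.set_printoptions(precision=4,suppress=True)
h=onz(d,C((200,198),(272,360)),.082);print('handle',h,h.mean(0),np.linalg.norm(h[1]-h[0]))
e=onz(d,C((230,17),(498,520)),.112);print('chest edge',e,e.mean(0),np.linalg.norm(e[1]-e[0]))
f=onz(d,C((212,37),(472,528)),.097);print('drawer front',f,f.mean(0),np.linalg.norm(f[1]-f[0]))
fr=onz(d,B((37,325),(572,465)),.062);bk=onz(d,B((270,35),(745,135)),.078);j=onz(d,B((320,222),(488,258)),.06)
print('bin',fr,bk,j);print(np.linalg.norm(fr[1]-fr[0]),np.linalg.norm(bk[1]-bk[0]),np.linalg.norm(j[1]-j[0]),np.linalg.norm(bk-fr,axis=1))
for z in ((.035,.04)):pass
lab={'tinlid':onz(d,C((90,397)),.04)};print(lab)
y=np.array([fr[0]-fr[1],bk[0]-bk[1],3*(j[0]-j[1])]).sum(0);yaw=np.arctan2(-y[0],y[1]);c=(fr.sum(0)+bk.sum(0))/4
print('bin yaw',np.degrees(yaw),'c',c,j.mean(0))
E
python3 m1.py
```

```text
handle [[ 0.5971 -0.2168  0.082 ]
 [ 0.541  -0.3249  0.082 ]] [ 0.5691 -0.2709  0.082 ] 0.12175909058885938
chest edge [[ 0.7109 -0.1336  0.112 ]
 [ 0.5412 -0.4682  0.112 ]] [ 0.626  -0.3009  0.112 ] 0.3752095567706312
drawer front [[ 0.6995 -0.131   0.097 ]
 [ 0.5365 -0.4617  0.097 ]] [ 0.618  -0.2963  0.097 ] 0.36866260121099687
bin [[0.3015 0.3296 0.062 ]
 [0.4816 0.0473 0.062 ]] [[0.5501 0.4822 0.078 ]
 [0.7331 0.1983 0.078 ]] [[0.4825 0.3107 0.06  ]
 [0.5454 0.2184 0.06  ]]
0.3348486606824134 0.3377216840305439 0.11165544356744672 [0.2922 0.2938]
{'tinlid': array([[ 0.4599, -0.2627,  0.04  ]])}
bin yaw 33.20333021041246 c [0.5165 0.2644 0.07  ] [0.514  0.2645 0.06  ]
```

```bash
cat > go.py <<'E'
# usage: go.py x y z yaw tilt ... (waypoints of 5): what turns, then shifts (in the turned axes), lead there
import sys
from h import *
from scipy.spatial.transform import Rotation as Ro
def Rt(yaw,tilt): return Ro.from_euler('z',yaw,degrees=True).as_matrix()@np.diag([1.,-1,-1])@Ro.from_euler('y',-tilt,degrees=True).as_matrix()
if __name__=='__main__':
    s=observe();p=np.array(s['position']);R=np.array(s['tool_rot']);a=np.array(sys.argv[1:],float).reshape(-1,5)
    for w in a:
        T=Rt(w[3],w[4]);r=Ro.from_matrix(R.T@T).as_rotvec();k=int(np.ceil(np.linalg.norm(r)/.18));sh=T.T@(w[:3]-p);n=max(1,int(np.ceil(np.linalg.norm(sh)/.055)))
        print('turn',k,'x',np.round(r/max(k,1),4),'| shift',n,'x',np.round(sh/n,4));p=w[:3];R=T
E
python3 go.py .42 .3 .2 135.7 0  .462 -.263 .12 135.7 0 .462 -.263 .01 135.7 0
```

```text
turn 3 x [-0.0004  0.      0.1755] | shift 7 x [-0.0525  0.0047  0.001 ]
turn 0 x [0. 0. 0.] | shift 11 x [-0.0385 -0.034   0.0073]
turn 0 x [0. 0. 0.] | shift 2 x [0.    0.    0.055]
```

```bash
python3 -m jog '[[0,0,0.1755,0,0,0,100],[0,0,0.1755,0,0,0,100],[0,0,0.1755,0,0,0,100],[0,0,0,-0.0525,0.0047,0,100],[0,0,0,-0.0525,0.0047,0,100],[0,0,0,-0.0525,0.0047,0,100],[0,0,0,-0.0525,0.0047,0,100],[0,0,0,-0.0525,0.0047,0,100],[0,0,0,-0.0525,0.0047,0,100],[0,0,0,-0.0525,0.0047,0,100]]' 60
python3 -m jog '[[0,0,0,-0.0385,-0.034,0.007,100],[0,0,0,-0.0385,-0.034,0.007,100],[0,0,0,-0.0385,-0.034,0.007,100],[0,0,0,-0.0385,-0.034,0.007,100],[0,0,0,-0.0385,-0.034,0.007,100],[0,0,0,-0.0385,-0.034,0.007,100],[0,0,0,-0.0385,-0.034,0.007,100],[0,0,0,-0.0385,-0.034,0.007,100],[0,0,0,-0.0385,-0.034,0.007,100],[0,0,0,-0.0385,-0.034,0.007,100]]'
python3 -m jog '[[0,0,0,-0.0385,-0.034,0.007,100],[0,0,0,0,0,0,100],[0,0,0,0,0,0,100]]'
python3 - <<'E'
from h import *
d=cam('wrist','w1.png')
hsv=cv2.cvtColor(d['pixels'],cv2.COLOR_RGB2HSV)
for nm,w in (('label',cv2.inRange(hsv,(0,0,170),(180,60,255))),('blue',cv2.inRange(hsv,(100,120,30),(125,255,255)))):
    for c in sorted(cv2.findContours(w,0,1)[0],key=cv2.contourArea)[-2:]:
        P=onz(d,c.reshape(-1,2),.04);print(nm,cv2.contourArea(c),cv2.boundingRect(c),cv2.minAreaRect(P[:,:2].astype(np.float32)))
E
python3 go.py .462 -.263 .01 135.7 0
```

```text
time_s: 1.4
position: [0.4214, 0.2988, 0.2072]
tool_rot: [[-0.716, 0.699, -0.0], [0.699, 0.716, -0.0], [0.0, -0.0, -1.0]]
ft_force: [0.1, 1.1, 0.6]
grip_width: 0.0854
gripper_force: 0.0
time_s: 2.65
position: [0.4582, -0.2138, 0.137]
tool_rot: [[-0.715, 0.699, -0.0], [0.699, 0.715, 0.0], [0.0, 0.0, -1.0]]
ft_force: [1.1, 1.1, 0.9]
grip_width: 0.085
gripper_force: 0.0
time_s: 3.02
position: [0.4619, -0.2628, 0.1301]
tool_rot: [[-0.715, 0.699, -0.001], [0.699, 0.715, 0.001], [0.001, 0.0, -1.0]]
ft_force: [-0.9, 0.3, -0.3]
grip_width: 0.0853
gripper_force: 0.0
label 3211.5 (299, 195, 46, 76) ((0.46286818385124207, -0.2600916922092438), (0.033922672271728516, 0.05953647196292877), 45.83829879760742)
blue 7426.0 (285, 176, 74, 109) ((0.4621469974517822, -0.2594638168811798), (0.054109521210193634, 0.08553571999073029), 45.802207946777344)
turn 1 x [ 0.0001 -0.0006  0.0005] | shift 3 x [-0.0001 -0.0002  0.0401]
```

View pics/w1.png

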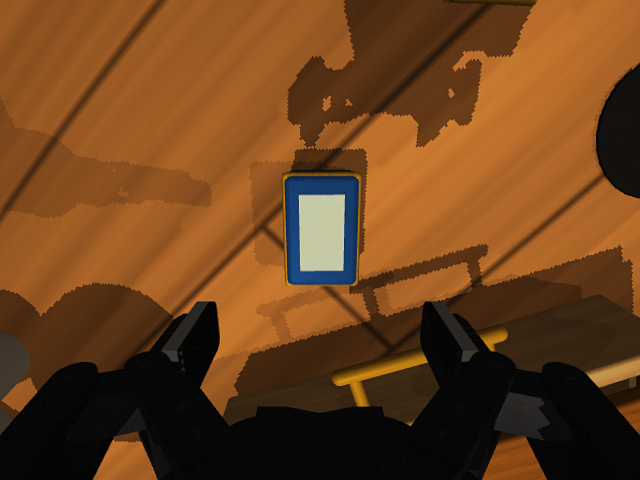

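The wrist view shows the tin at (322,230), square between the fingers, with the handle clear at (420,358). It agrees with the first fix to 3 mm, so I'm descending to grasp.

```bash
python3 -m jog '[[0,0,0,0.002,0.0025,0.04,100],[0,0,0,0,0,0.04,100],[0,0,0,0,0,0.038,100],[0,0,0,0,0,0,100],[0,0,0,0,0,0,0],[0,0,0,0,0,0,0],[0,0,0,0,0,0,0],[0,0,0,0,0,0,0],[0,0,0,0,0,0,0]]' 60
python3 -m jog '[[0,0,0,0,0,-0.03,0],[0,0,0,0,0,-0.04,0],[0,0,0,0,0,-0.04,0],[0,0,0,0,0,0,0]]'
python3 go.py .604 .002 .12 135.7 0 .604 .002 .018 135.7 0
```

```text
time_s: 4.2
position: [0.4647, -0.2623, 0.016]
tool_rot: [[-0.716, 0.698, 0.007], [0.698, 0.716, -0.006], [-0.009, 0.0, -1.0]]
ft_force: [-0.5, -0.2, 20.8]
grip_width: 0.0002
gripper_force: 10.8
time_s: 4.7
position: [0.4637, -0.2611, 0.1259]
tool_rot: [[-0.716, 0.698, 0.006], [0.698, 0.716, -0.005], [-0.008, 0.0, -1.0]]
ft_force: [-0.5, -0.4, -0.2]
grip_width: -0.0001
gripper_force: 0.0
turn 1 x [ 0.0003  0.0075 -0.    ] | shift 6 x [0.0139 0.0477 0.001 ]
turn 0 x [0. 0. 0.] | shift 2 x [0.    0.    0.051]
```

```bash
python3 -m jog '[[0,0,0,0,0,0,100],[0,0,0,0,0,0,100],[0,0,0,0,0,0,100],[0,0,0,0,0,0,100]]'
cat > tin.py <<'E'
import sys
from h import *
d=cam(sys.argv[1],sys.argv[2]); z=float(sys.argv[3])
hsv=cv2.cvtColor(d['pixels'],cv2.COLOR_RGB2HSV); b=cv2.inRange(hsv,(100,120,30),(125,255,255))
if sys.argv[1]!='wrist': b[:140]=0
for c in sorted(cv2.findContours(b,0,1)[0],key=cv2.contourArea)[-1:]:
    x,y,w,h=cv2.boundingRect(c); l=cv2.inRange(hsv,(0,0,150),(180,75,255)); k=np.zeros_like(l);k[y:y+h,x:x+w]=l[y:y+h,x:x+w]
    c2=max(cv2.findContours(k,0,1)[0],key=cv2.contourArea)
    print((x,y,w,h)); [print(cv2.minAreaRect(onz(d,q.reshape(-1,2),z)[:,:2].astype(np.float32))) for q in (c,c2)]
E
python3 tin.py wrist w2.png .04; python3 tin.py side s2.png .04
```

```text
time_s: 5.2
position: [0.4624, -0.26, 0.1219]
tool_rot: [[-0.716, 0.699, -0.001], [0.699, 0.716, 0.001], [0.001, -0.0, -1.0]]
ft_force: [0.5, -0.4, 0.3]
grip_width: 0.0726
gripper_force: 0.0
(281, 180, 76, 111)
((0.4622351825237274, -0.25951558351516724), (0.0540916882455349, 0.08512558043003082), 45.838348388671875)
((0.4628601670265198, -0.2602018415927887), (0.03412428870797157, 0.05969088152050972), 45.76194381713867)
(368, 319, 47, 29)
((0.46056753396987915, -0.2638453245162964), (0.053445879369974136, 0.08390337228775024), 46.379478454589844)
((0.4616280198097229, -0.26232990622520447), (0.03495556488633156, 0.06096768379211426), 45.316490173339844)
```

View pics/w2.png

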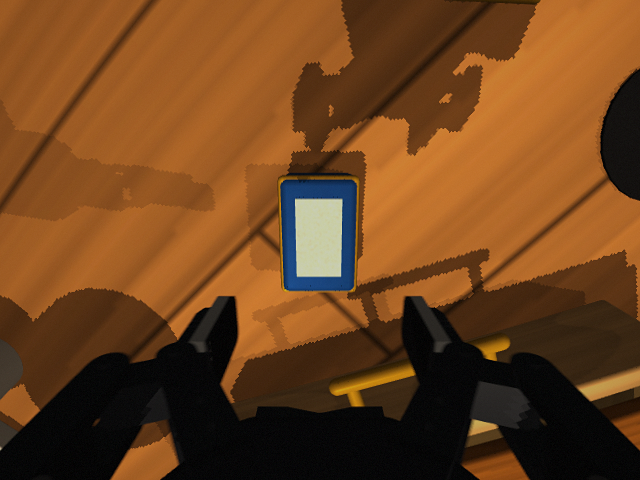

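```bash
python3 - <<'E'
from h import *
d=cam('wrist');s=observe();p=s['position'];R=s['tool_rot']
print(p,s['grip_width'],ray(d,[[320,240]]))
for dz in (0,-.012,-.02): print(proj(d,[p+R@[0,y,dz] for y in (-.0427,0,.0427)]).round(0).tolist())
print('tin c',proj(d,[.4625,-.26,.04]),'below tcp z.04',proj(d,[p[0],p[1],.04]))
d=cam('side');print(proj(d,[p]).round(), proj(d,[.4625,-.26,.04]).round())
E
python3 - <<'E'
import cv2
im=cv2.imread('pics/s2.png');cv2.imwrite('pics/s2c.png',cv2.resize(im[180:380,300:500],None,fx=3,fy=3))
E
```

```text
[ 0.46247336 -0.26009157  0.12220141] 0.0852738042395024 (array([ 0.4105562 , -0.20805797,  0.28894197]), array([[ 0.2078088 , -0.19994975, -0.95752091]]))
[[235.0, 283.0], [317.0, 283.0], [399.0, 283.0]]
[[230.0, 293.0], [317.0, 293.0], [405.0, 293.0]]
[[226.0, 300.0], [317.0, 300.0], [409.0, 300.0]]
tin c [[318.08641847 238.03940469]] below tcp z.04 [[317.97323749 238.09718909]]
[[396. 307.]] [[390. 331.]]
```

View pics/s2c.png

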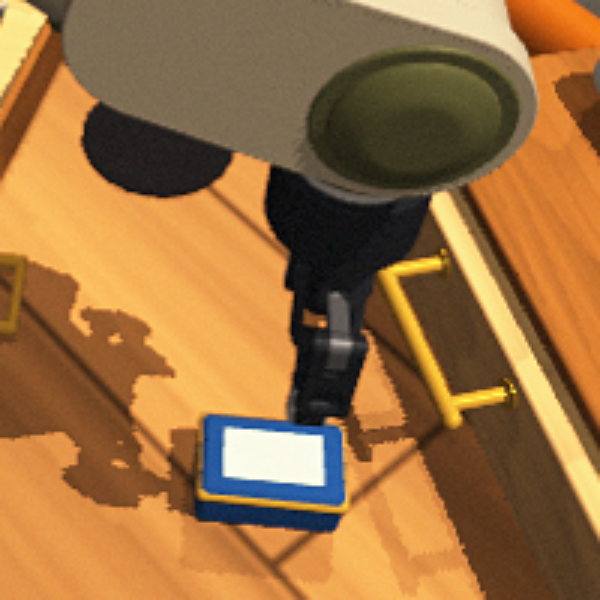

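The picture shows the tin at (270,470) in the crop. The fingers are right above it and the tin hasn't moved, so I'll repeat the grasp in steps and watch the width.

```bash
python3 -m jog '[[0,0,0,0,0,0.04,100],[0,0,0,0,0,0.04,100],[0,0,0,0,0,0.026,100],[0,0,0,0,0,0,100],[0,0,0,0,0,0,100]]' 40
python3 -m jog '[[0,0,0,0,0,0,70],[0,0,0,0,0,0,70],[0,0,0,0,0,0,70]]' 
python3 -m jog '[[0,0,0,0,0,0,50],[0,0,0,0,0,0,50],[0,0,0,0,0,0,50],[0,0,0,0,0,0,50]]' 
python3 tin.py side s3.png .04
python3 - <<'E'
import cv2
im=cv2.imread('pics/s3.png');cv2.imwrite('pics/s3c.png',cv2.resize(im[230:400,320:500],None,fx=3,fy=3))
E
```

```text
time_s: 6.02
position: [0.463, -0.2606, 0.0174]
tool_rot: [[-0.716, 0.698, 0.001], [0.698, 0.716, -0.001], [-0.002, 0.0, -1.0]]
ft_force: [0.4, 0.3, -0.2]
grip_width: 0.0853
gripper_force: 0.0
time_s: 6.4
position: [0.4626, -0.2602, 0.0167]
tool_rot: [[-0.716, 0.699, 0.001], [0.699, 0.716, -0.0], [-0.001, 0.0, -1.0]]
ft_force: [0.3, 0.4, 0.1]
grip_width: 0.0599
gripper_force: 0.0
time_s: 6.9
position: [0.4624, -0.2601, 0.0163]
tool_rot: [[-0.716, 0.698, -0.0], [0.698, 0.716, -0.0], [0.0, -0.0, -1.0]]
ft_force: [-0.5, 0.8, 0.2]
grip_width: 0.0425
gripper_force: 0.0Traceback (most recent call last):
  File "tin.py", line 8, in <module>
    c2=max(cv2.findContours(k,0,1)[0],key=cv2.contourArea)
ValueError: max() iterable argument is empty
```

View pics/s3c.png

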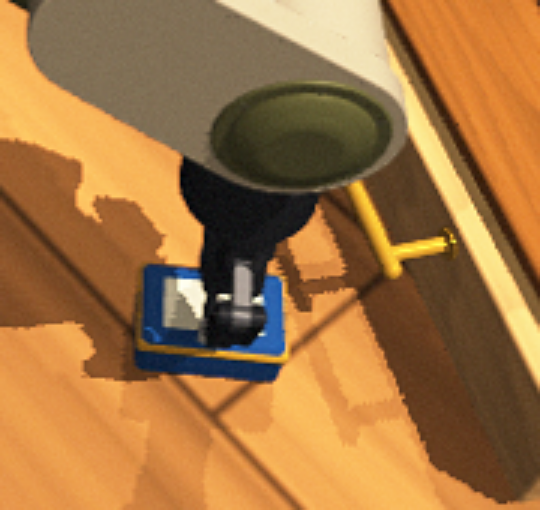

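The tin reads clear, but the fingers stand over the lid (tip at (225,335) in the crop) and feel no force at a reported z of 0.016. Shut, they had met the lid at that same height. So the real tips seem to sit about 25 mm short of the reported TCP. I'll triangulate the shut fingertips to check.

```bash
python3 -m jog '[[0,0,0,0,0,-0.05,0],[0,0,0,0,0,-0.05,0],[0,0,0,0,0,-0.034,0],[0,0,0,0,0,0,0],[0,0,0,0,0,0,0],[0,0,0,0,0,0,0],[0,0,0,0,0,0,0]]' 40
python3 - <<'E'
from h import *
p=observe()['position'];R=observe()['tool_rot'];L=[]
np.save('p4.npy',p)
for n in ('side','scene','wrist'):
    d=cam(n);np.save(n+'4.npy',d,allow_pickle=True);q=proj(d,[p])[0];im=d['pixels'][:,:,::-1].copy()
    s={'side':5,'scene':8,'wrist':2}[n];w=int(400/s/1.0);x0,y0=int(q[0]-w/2),int(q[1]-w/2);print(n,q,x0,y0,s,p)
    c=im[max(y0,0):y0+w,max(x0,0):x0+w];c=cv2.resize(c,None,fx=s,fy=s,interpolation=cv2.INTER_CUBIC)[:400,:400]
    cv2.circle(c,(int((q[0]-x0)*s),int((q[1]-y0)*s)),4,(0,255,0),1);L.append(cv2.copyMakeBorder(c,0,400-c.shape[0],0,400-c.shape[1],0))
cv2.imwrite('pics/tip.png',np.vstack([np.hstack(L[:2])]))
cv2.imwrite('pics/tipw.png',L[2])
E
```

```text
time_s: 7.82
position: [0.4622, -0.2599, 0.1495]
tool_rot: [[-0.716, 0.699, -0.001], [0.699, 0.716, 0.001], [0.002, -0.0, -1.0]]
ft_force: [-0.0, -0.5, -0.4]
grip_width: -0.0
gripper_force: 0.0
side [398.64335593 297.81965808] 358 257 5 [ 0.4622417  -0.25994913  0.14948664]
scene [227.22726584 211.24567247] 202 186 8 [ 0.4622417  -0.25994913  0.14948664]
wrist [317.26213828 282.3177525 ] 217 182 2 [ 0.4622417  -0.25994913  0.14948664]
```

View pics/tip.png

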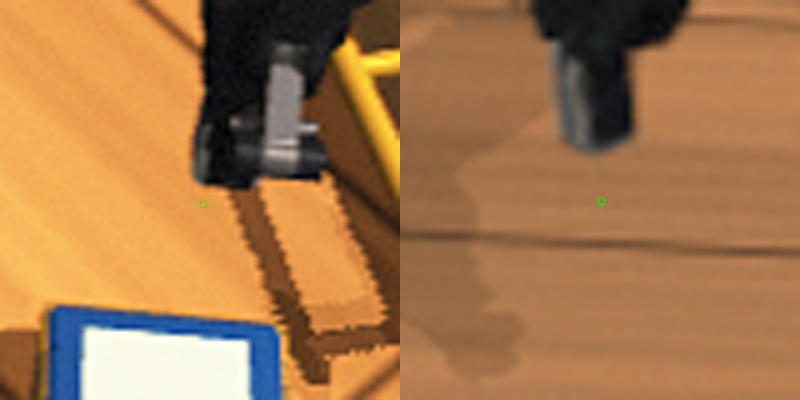

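```bash
python3 - <<'E'
from h import *
p=np.load('p4.npy');a=np.load('side4.npy',allow_pickle=True).item();b=np.load('scene4.npy',allow_pickle=True).item()
def tri(u,v):
    o1,d1=ray(a,[u]);o2,d2=ray(b,[v]);A=np.c_[d1[0],-d2[0]];t=np.linalg.lstsq(A,o2-o1,rcond=None)[0]
    x=o1+t[0]*d1[0];y=o2+t[1]*d2[0];return (x+y)/2,np.linalg.norm(x-y)
for u in ((400,293),(404,294),(409,294)):
    print(tri(u,(226.4,204.75)))
for k in range(0,45,5): print(k,proj(a,[p+[0,0,k/1e3]]).round(1),proj(b,[p+[0,0,k/1e3]]).round(1))
E
```

```text
(array([ 0.45989438, -0.26130168,  0.16771207]), np.float64(0.0004546337703462161))
(array([ 0.46247708, -0.26378683,  0.16820578]), np.float64(0.006734670951277814))
(array([ 0.46694861, -0.266036  ,  0.16982356]), np.float64(0.013594474296706615))
0 [[398.6 297.8]] [[227.2 211.2]]
5 [[399.1 296.1]] [[227.1 209.6]]
10 [[399.5 294.5]] [[226.9 208. ]]
15 [[400.  292.7]] [[226.7 206.3]]
20 [[400.5 291. ]] [[226.6 204.7]]
25 [[400.9 289.3]] [[226.4 203. ]]
30 [[401.4 287.5]] [[226.2 201.4]]
35 [[401.9 285.7]] [[226.1 199.7]]
40 [[402.4 283.9]] [[225.9 198. ]]
```

View pics/tipw.png

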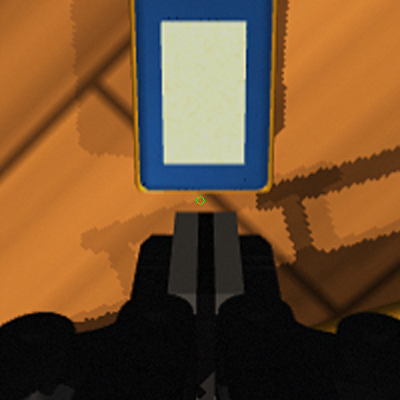

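The shut tips really end 20–24 mm behind the reported TCP (scene tip at (226,205), where (227,211) was expected), and x and y are right. I'm adding a 23 mm offset to the planning and grasping lower.

```bash
sed -i "s/p=np.array(s\['position'\]);R=np.array(s\['tool_rot'\])/R=np.array(s['tool_rot']);p=np.array(s['position'])-.023*R[:,2]/" go.py
python3 -m jog '[[0,0,0,0,0,0.01,100],[0,0,0,0,0,0,100],[0,0,0,0,0,0,100],[0,0,0,0,0,0,100],[0,0,0,0,0,0.05,100],[0,0,0,0,0,0.05,100],[0,0,0,0,0,0.03,100],[0,0,0,0,0,0.022,100],[0,0,0,0,0,0,100]]' 60
python3 -m jog '[[0,0,0,0,0,0,0],[0,0,0,0,0,0,0],[0,0,0,0,0,0,0],[0,0,0,0,0,0,0],[0,0,0,0,0,0,0]]'
python3 -m jog '[[0,0,0,0,0,-0.03,0],[0,0,0,0,0,-0.04,0],[0,0,0,0,0,-0.04,0],[0,0,0,0,0,0,0]]'
python3 go.py .604 .002 .12 135.7 0 .604 .002 .016 135.7 0
```

```text
time_s: 9.1
position: [0.462, -0.2597, -0.0127]
tool_rot: [[-0.716, 0.699, -0.002], [0.699, 0.716, 0.002], [0.003, -0.0, -1.0]]
ft_force: [0.2, -0.0, 1.0]
grip_width: 0.0856
gripper_force: 0.0
time_s: 9.72
position: [0.463, -0.2606, -0.0101]
tool_rot: [[-0.716, 0.698, 0.002], [0.698, 0.716, -0.002], [-0.003, -0.0, -1.0]]
ft_force: [-1.1, 0.9, 5.4]
grip_width: 0.0571
gripper_force: 65.1
time_s: 10.22
position: [0.4635, -0.261, 0.1014]
tool_rot: [[-0.716, 0.698, 0.005], [0.698, 0.716, -0.004], [-0.007, 0.0, -1.0]]
ft_force: [0.1, -1.1, -2.6]
grip_width: 0.0572
gripper_force: 66.0
turn 1 x [0.0003 0.0066 0.0001] | shift 6 x [0.0138 0.0477 0.0007]
turn 0 x [0. 0. 0.] | shift 2 x [0.    0.    0.052]
```

```bash
python3 -m jog '[[0,0,0,0.0138,0.0477,0,0],[0,0,0,0.0138,0.0477,0,0],[0,0,0,0.0138,0.0477,0,0],[0,0,0,0.0138,0.0477,0,0],[0,0,0,0.0138,0.0477,0,0],[0,0,0,0.0138,0.0477,0,0],[0,0,0,0,0,0.035,0],[0,0,0,0,0,0.035,0],[0,0,0,0,0,0.025,0],[0,0,0,0,0,0.0105,0]]'
python3 -m jog '[[0,0,0,0,0,0,0],[0,0,0,0,0,0,100],[0,0,0,0,0,0,100],[0,0,0,0,0,0,100],[0,0,0,0,0,0,100],[0,0,0,0,0,-0.05,100],[0,0,0,0,0,-0.05,100],[0,0,0,0,0,-0.05,100],[0,0,0,0,0,0,100],[0,0,0,0,0,0,100]]'
python3 tin.py wrist w6.png .044
python3 go.py .569 -.271 .16 63.1 0 .569 -.271 .066 63.1 0
```

```text
time_s: 11.48
position: [0.6008, 0.003, -0.0065]
tool_rot: [[-0.716, 0.698, -0.006], [0.698, 0.716, 0.001], [0.005, -0.004, -1.0]]
ft_force: [-33.3, 4.7, 81.2]
grip_width: 0.057
gripper_force: 76.3
time_s: 12.72
position: [0.6027, 0.0026, 0.1421]
tool_rot: [[-0.716, 0.699, -0.001], [0.699, 0.716, 0.0], [0.001, -0.001, -1.0]]
ft_force: [-0.5, 0.6, 0.2]
grip_width: 0.0853
gripper_force: 0.0
(284, 175, 71, 106)
((0.6017699241638184, 0.004670582711696625), (0.05410096421837807, 0.08539824187755585), 45.842132568359375)
((0.6022430062294006, 0.004207506775856018), (0.03396947681903839, 0.059432074427604675), 45.7779655456543)
turn 8 x [-3.000e-04 -1.000e-04  1.584e-01] | shift 6 x [-0.0432  0.0156  0.0007]
turn 0 x [0. 0. 0.] | shift 2 x [0.    0.    0.047]
```

```bash
python3 -m jog '[[0,0,0.1584,0,0,0,35],[0,0,0.1584,0,0,0,35],[0,0,0.1584,0,0,0,35],[0,0,0.1584,0,0,0,35],[0,0,0.1584,0,0,0,35],[0,0,0.1584,0,0,0,35],[0,0,0.1584,0,0,0,35],[0,0,0.1584,0,0,0,35],[0,0,0,0,0,0,35]]' 40
python3 -m jog '[[0,0,0,-0.0432,0.0156,0,35],[0,0,0,-0.0432,0.0156,0,35],[0,0,0,-0.0432,0.0156,0,35],[0,0,0,-0.0432,0.0156,0,35],[0,0,0,-0.0432,0.0156,0,35],[0,0,0,-0.0432,0.0156,0,35],[0,0,0,0,0,0,35],[0,0,0,0,0,0,35]]'
python3 - <<'E'
from h import *
d=cam('wrist','w7.png');hsv=cv2.cvtColor(d['pixels'],cv2.COLOR_RGB2HSV)
m=cv2.inRange(hsv,(18,150,120),(32,255,255))
for c in sorted(cv2.findContours(m,0,1)[0],key=cv2.contourArea)[-3:]:
    P=onz(d,c.reshape(-1,2),.083);print(cv2.contourArea(c),cv2.boundingRect(c),cv2.minAreaRect(P[:,:2].astype(np.float32)))
E
python3 go.py .569 -.271 .062 63.1 0
```

```text
time_s: 13.9
position: [0.6027, 0.0026, 0.1414]
tool_rot: [[0.451, 0.892, -0.002], [0.892, -0.451, 0.001], [-0.001, -0.002, -1.0]]
ft_force: [-0.2, -0.6, 0.8]
grip_width: 0.0298
gripper_force: 0.0
time_s: 14.9
position: [0.5691, -0.2704, 0.1421]
tool_rot: [[0.451, 0.893, -0.001], [0.893, -0.451, 0.001], [0.0, -0.001, -1.0]]
ft_force: [-0.8, 0.5, -0.2]
grip_width: 0.0294
gripper_force: 0.0
574.5 (31, 16, 23, 57) ((0.4779289662837982, -0.07722771167755127), (0.03155370429158211, 0.014420032501220703), 53.992698669433594)
2683.0 (310, 147, 67, 182) ((0.5804271697998047, -0.27357420325279236), (0.12811502814292908, 0.038807470351457596), 56.12639236450195)
2869.5 (384, 0, 31, 303) ((0.6416086554527283, -0.24442976713180542), (0.19047239422798157, 0.013783860951662064), 63.649478912353516)
turn 1 x [-0.0011 -0.0004  0.0022] | shift 2 x [-0.0005  0.0001  0.0517]
```

View pics/w7.png

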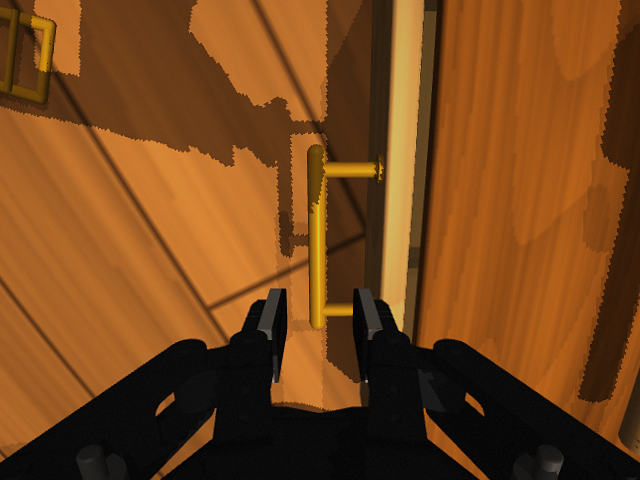

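The wrist view shows the bar running (318,148)-(318,327), centred between the fingers (286–353). Descending to grip it.

```bash
python3 -m jog '[[0,0,0,0,0,0.05,35],[0,0,0,0,0,0.05,35],[0,0,0,0,0,0,35],[0,0,0,0,0,0,0],[0,0,0,0,0,0,0],[0,0,0,0,0,0,0],[0,0,0,0,0,0,0]]' 40
python3 -m jog '[[0,0,0,0,-0.015,0,0],[0,0,0,0,-0.025,0,0],[0,0,0,0,-0.025,0,0],[0,0,0,0,-0.025,0,0],[0,0,0,0,-0.02,0,0],[0,0,0,0,-0.015,0,0],[0,0,0,0,0,0,0]]'
```

```text
time_s: 15.82
position: [0.5702, -0.2708, 0.0448]
tool_rot: [[0.452, 0.892, 0.003], [0.892, -0.452, -0.001], [0.0, 0.003, -1.0]]
ft_force: [0.7, 5.0, 7.4]
grip_width: 0.0104
gripper_force: 39.8
time_s: 16.7
position: [0.458, -0.2148, 0.0448]
tool_rot: [[0.453, 0.892, 0.003], [0.892, -0.453, -0.002], [-0.001, 0.003, -1.0]]
ft_force: [-0.7, 2.9, 9.5]
grip_width: 0.0104
gripper_force: 40.5
```

```bash
python3 -m jog '[[0,0,0,0,-0.004,0,0],[0,0,0,0,-0.003,0,0],[0,0,0,0,0,0,0]]'
python3 -m jog '[[0,0,0,0,0,0,35],[0,0,0,0,0,0,35],[0,0,0,0,0,0,35],[0,0,0,0,0,-0.05,35],[0,0,0,0,0,-0.05,35],[0,0,0,0,0,-0.05,35],[0,0,0,0,0,0,35],[0,0,0,0,0,0,35]]'
python3 - <<'E'
from h import *
d=cam('side','s8.png');np.save('side8.npy',d,allow_pickle=True)
im=d['pixels'][:,:,::-1][180:430,330:630]
cv2.imwrite('pics/s8c.png',cv2.resize(im,None,fx=2.4,fy=2.4,interpolation=cv2.INTER_CUBIC))
E
```

```text
time_s: 17.08
position: [0.4529, -0.2122, 0.0448]
tool_rot: [[0.453, 0.892, 0.004], [0.892, -0.453, -0.003], [-0.001, 0.005, -1.0]]
ft_force: [0.6, 0.9, 8.3]
grip_width: 0.0106
gripper_force: 40.5
time_s: 18.08
position: [0.4511, -0.2109, 0.1919]
tool_rot: [[0.453, 0.892, -0.001], [0.892, -0.453, 0.001], [0.0, -0.001, -1.0]]
ft_force: [-0.2, -0.6, -0.5]
grip_width: 0.0297
gripper_force: 0.0
```

View pics/s8c.png

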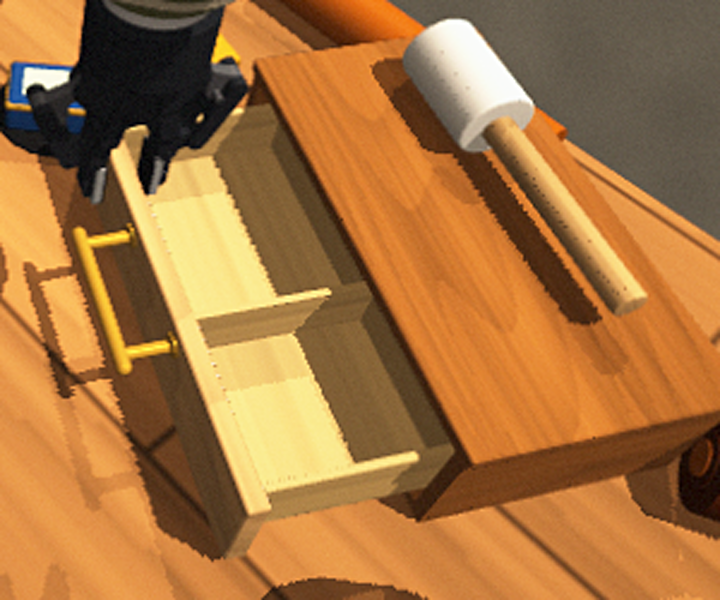

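The drawer is open about 0.135 m. The divider front is at (200,325) and the right wall at (268,490) in the crop, and the tin is on the mat at top left. Next I go over the bin to measure its contents with the wrist camera.

```bash
cat > fr.py <<'E'
from h import *
c,s=np.cos,np.sin
O=np.array([.626,-.301]);a=np.radians(-26.9);ex=np.array([c(a),s(a)]);ey=np.array([-s(a),c(a)])
Bc=np.array([.5155,.2645]);b=np.radians(33.2);bx=np.array([c(b),s(b)]);by=np.array([-s(b),c(b)])
def drawer(lx,ly,side,D=.136): return O+(-D+.08+lx)*ex+((.0695 if side=='s' else -.0945)+ly)*ey
def tobin(P): q=np.asarray(P)[...,:2]-Bc; return np.stack([q@bx,q@by],-1)
def frombin(x,y): return Bc+x*bx+y*by
E
python3 - <<'E'
from fr import *
d=np.load('side8.npy',allow_pickle=True).item()
P=onz(d,[(330+200/2.4,180+325/2.4),(330+268/2.4,180+490/2.4),(330+328/2.4,180+292/2.4)],.073)[:,:2]-O
print(np.c_[P@ex,P@ey]); print([drawer(-.012,y,'s') for y in(-.058,0,.058)],[drawer(-.012,y,'i') for y in(-.028,.028)])
E
python3 go.py .5 -.1 .25 33.2 0 .515 .26 .24 33.2 0
```

```text
[[-0.12350288 -0.03308307]
 [-0.12156407 -0.16374236]
 [-0.01631861 -0.02473286]]
[array([ 0.57056077, -0.25997877]), array([ 0.59680198, -0.20825451]), array([ 0.62304319, -0.15653025])] [array([ 0.50993452, -0.37947964]), array([ 0.53527086, -0.32953898])]
turn 3 x [-9.000e-04  1.000e-04  1.739e-01] | shift 3 x [ 0.0339 -0.022  -0.0118]
turn 0 x [0. 0. 0.] | shift 7 x [ 0.03   -0.0419  0.0014]
```

```bash
python3 -m jog '[[0,0,0.1739,0,0,-0.01,55],[0,0,0.1739,0,0,-0.01,55],[0,0,0.1739,0,0,-0.015,55],[0,0,0,0.034,-0.022,0,55],[0,0,0,0.034,-0.022,0,55],[0,0,0,0.034,-0.022,0,55]]'
python3 -m jog '[[0,0,0,0.03,-0.042,0,55],[0,0,0,0.03,-0.042,0,55],[0,0,0,0.03,-0.042,0,55],[0,0,0,0.03,-0.042,0,55],[0,0,0,0.03,-0.042,0,55],[0,0,0,0.03,-0.042,0,55],[0,0,0,0.03,-0.042,0,55],[0,0,0,0,0,0,55],[0,0,0,0,0,0,55]]'
python3 - <<'E'
from fr import *
d=cam('wrist','w9.png');np.save('wrist9.npy',d,allow_pickle=True)
hsv=cv2.cvtColor(d['pixels'],cv2.COLOR_RGB2HSV)
print(observe()['position'],observe()['q'])
names=['FL','FM','FR','BL','BM','BR']
for nm,bx_,by_ in zip(names,[-.074]*3+[.074]*3,[.113,0,-.113]*2):
    q=proj(d,[np.r_[frombin(bx_+sx*.064,by_+sy*.046),.03+sx*.017] for sx,sy in((-1,-1),(-1,1),(1,1),(1,-1))])
    msk=np.zeros((480,640),np.uint8);cv2.fillPoly(msk,[q.astype(int)],255)
    k=cv2.inRange(hsv,(0,0,0),(180,255,115))|cv2.inRange(hsv,(0,0,0),(180,70,255))
    k=cv2.morphologyEx(k&msk,cv2.MORPH_OPEN,np.ones((3,3)))
    for c_ in sorted(cv2.findContours(k,0,1)[0],key=cv2.contourArea)[-2:]:
        if cv2.contourArea(c_)<150: continue
        P=onz(d,c_.reshape(-1,2),.05);L=tobin(P).astype(np.float32);r=cv2.minAreaRect(L);print(nm,cv2.contourArea(c_),np.round(r[0],4),np.round(r[1],4),round(r[2],1))
E
```

```text
time_s: 18.88
position: [0.5007, -0.0989, 0.2262]
tool_rot: [[0.837, 0.547, -0.003], [0.547, -0.837, 0.001], [-0.002, -0.003, -1.0]]
ft_force: [0.8, -0.1, -0.3]
grip_width: 0.0471
gripper_force: 0.0
time_s: 20.0
position: [0.5152, 0.2605, 0.2265]
tool_rot: [[0.837, 0.548, -0.002], [0.548, -0.837, -0.001], [-0.003, -0.0, -1.0]]
ft_force: [0.7, -0.1, 0.7]
grip_width: 0.0466
gripper_force: 0.0
[0.5154362  0.26003246 0.22687892] [ 1.50344224e+01  2.39411065e+01  6.76352401e+01 -1.47019151e-02
  8.85340656e+01  7.18821422e+01]
FL 3330.0 [-0.0627  0.1032] [0.1091 0.0839] 1.1
FM 978.0 [-0.0639  0.0154] [0.0341 0.0578] 3.9
FR 2468.5 [-0.0638 -0.0919] [0.0484 0.1142] 79.1
BL 4784.0 [0.0774 0.1049] [0.0883 0.1214] 89.9
BM 170.5 [ 0.0687 -0.0378] [0.0138 0.0122] 0.3
BM 3464.0 [0.0829 0.0045] [0.0347 0.108 ] 87.1
BR 190.5 [ 0.0651 -0.1428] [0.0121 0.0188] 81.7
BR 3007.0 [ 0.0812 -0.108 ] [0.0378 0.1154] 83.9
```

View pics/w9.png

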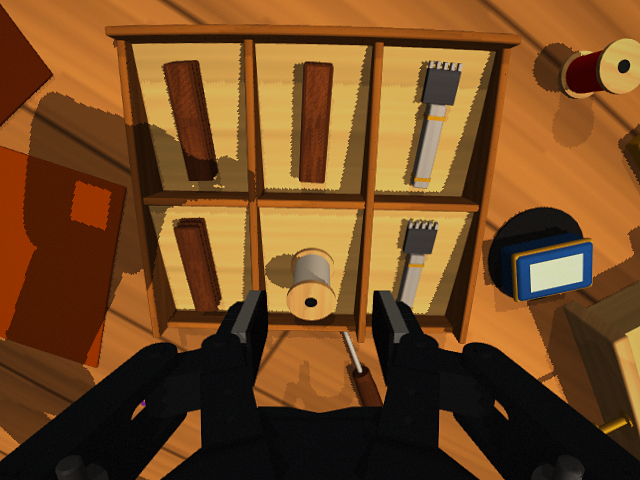

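Wrist view, slickers (top face, back to front end): (180,63)-(200,180), (318,64)-(312,182), (190,220)-(206,308). Irons: (443,64)-(421,187) and (421,222)-(405,300, hidden by the finger). The spool is at (311,285). I'm casting these pixels onto the sloped planes.

```bash
python3 - <<'E'
from fr import *
d=np.load('wrist9.npy',allow_pickle=True).item()
it={'BL':((180,63),(200,180),.074,24),'BM':((318,64),(312,182),.074,24),'BR':((443,64),(421,187),.074,16),'FL':((190,220),(206,308),-.074,24),'FR':((421,222),(405,300),-.074,16)}
n=np.r_[-np.sin(np.radians(15))*bx,np.cos(np.radians(15))]
for k,(u,v,xc,h) in it.items():
    p0=np.r_[frombin(xc,0),.03]+n*h/1e3
    o,r=ray(d,[u,v]);P=o+r*(((p0-o)@n)/(r@n))[:,None]
    e=P[1]-P[0];L=np.linalg.norm(e);e/=L;half=.055 if h==24 else .06
    if h==16: P[0]+= -n*.004-e*0
    m=P[0]+e*half; f=m-n*h/1e3
    print(k,'len',L.round(4),'bin xy',tobin(m).round(4),'floorpt',f.round(4),'yaw',np.degrees(np.arctan2(-e[1],-e[0])).round(1))
E
```

```text
BL len 0.1071 bin xy [0.0801 0.1159] floorpt [0.5243 0.4087 0.0333] yaw 32.8
BM len 0.1077 bin xy [0.0782 0.0007] floorpt [0.5858 0.3114 0.0328] yaw 29.8
BR len 0.1165 bin xy [ 0.077  -0.1103] floorpt [0.6438 0.2166 0.0278] yaw 31.9
FL len 0.1122 bin xy [-0.0572  0.121 ] floorpt [0.4066 0.3378 0.0362] yaw 31.0
FR len 0.1004 bin xy [-0.065  -0.1013] floorpt [0.52   0.1464 0.0294] yaw 31.8
```

```bash
cat > pick.py <<'E'
# pick.py fx fy fz yaw : rows to hover and grasp
import sys,subprocess
from fr import *
f=np.array(sys.argv[1:4],float);yaw=float(sys.argv[4]);n=np.r_[-np.sin(np.radians(15))*bx,np.cos(np.radians(15))]
w=[]
for q in ((f+n*.10),(f+n*.003)): w+=[*q,yaw,-15]
subprocess.run(['python3','go.py']+['%.4f'%x for x in w])
E
cat > place.py <<'E'
# place.py lx ly side : lift along tool, level, over drawer, down
import sys,subprocess
from fr import *
s=observe();R=np.array(s['tool_rot']);p=np.array(s['position'])-.023*R[:,2]
up=p-R[:,2]*.12; yaw=np.degrees(np.arctan2(R[1,0],R[0,0]))
t=drawer(float(sys.argv[1]),float(sys.argv[2]),sys.argv[3])
w=[*up,yaw,-15,up[0],up[1],.18,-26.9,0,*t,.18,-26.9,0,*t,.032,-26.9,0]
subprocess.run(['python3','go.py']+['%.4f'%x for x in w])
E
python3 pick.py .52 .1464 .0294 32
```

```text
turn 2 x [-0.0015  0.1319  0.01  ] | shift 4 x [-0.0279  0.0248  0.0246]
turn 0 x [0. 0. 0.] | shift 2 x [ 0.     -0.0003  0.0485]
```

```bash
python3 -m jog '[[0,0.1315,0.01,0,0,0,40],[0,0.1315,0.01,0,0,0,40],[0,0,0,-0.028,0.0248,0.0246,40],[0,0,0,-0.028,0.0248,0.0246,40],[0,0,0,-0.028,0.0248,0.0246,40],[0,0,0,-0.028,0.0248,0.0246,40],[0,0,0,0,0,0,40]]' 50
python3 -m jog '[[0,0,0,0,0,0.04,40],[0,0,0,0,0,0.037,40],[0,0,0,0,0,0.02,40],[0,0,0,0,0,0,40],[0,0,0,0,0,0,0],[0,0,0,0,0,0,0],[0,0,0,0,0,0,0],[0,0,0,0,0,0,0]]'
python3 place.py -.012 -.028 i
```

```text
time_s: 20.92
position: [0.4968, 0.1307, 0.1017]
tool_rot: [[0.822, 0.527, 0.215], [0.508, -0.85, 0.139], [0.256, -0.005, -0.967]]
ft_force: [0.4, 0.1, 0.9]
grip_width: 0.0341
gripper_force: 0.0
time_s: 21.92
position: [0.52, 0.1467, 0.0112]
tool_rot: [[0.818, 0.531, 0.222], [0.512, -0.848, 0.14], [0.262, -0.001, -0.965]]
ft_force: [-1.9, -1.5, 7.6]
grip_width: 0.015
gripper_force: 50.7
turn 1 x [-0.0012 -0.0035  0.    ] | shift 3 x [-0.0001  0.0001 -0.04  ]
turn 6 x [-0.0224 -0.0397  0.1704] | shift 1 x [ 0.      0.     -0.0308]
turn 0 x [0. 0. 0.] | shift 10 x [0.0248 0.0442 0.    ]
turn 0 x [0. 0. 0.] | shift 3 x [0.     0.     0.0493]
```

```bash
python3 -m jog '[[0,0,0,0,0,-0.04,0],[0,0,0,0,0,-0.04,0],[0,0,0,0,0,-0.04,0],[-0.022,-0.04,0.1704,0,0,0,0],[-0.022,-0.04,0.1704,0,0,0,0],[-0.022,-0.04,0.1704,0,0,0,0],[-0.022,-0.04,0.1704,0,0,0,0],[-0.022,-0.04,0.1704,0,0,0,0],[-0.022,-0.04,0.1704,0,0,0,0],[0,0,0,0,0,-0.03,0]]'
python3 -m jog '[[0,0,0,0.0248,0.0442,0,0],[0,0,0,0.0248,0.0442,0,0],[0,0,0,0.0248,0.0442,0,0],[0,0,0,0.0248,0.0442,0,0],[0,0,0,0.0248,0.0442,0,0],[0,0,0,0.0248,0.0442,0,0],[0,0,0,0.0248,0.0442,0,0],[0,0,0,0.0248,0.0442,0,0],[0,0,0,0.0248,0.0442,0,0],[0,0,0,0.0248,0.0442,0,0]]'
python3 -m jog '[[0,0,0,0,0,0,0],[0,0,0,0,0,0,0]]'
python3 - <<'E'
from fr import *
print(drawer(-.012,-.028,'i'))
E
python3 go.py .5099 -.3795 .035 -26.9 0
```

```text
time_s: 23.18
position: [0.4922, 0.1298, 0.1547]
tool_rot: [[0.891, -0.454, -0.007], [-0.453, -0.891, 0.005], [-0.008, -0.001, -1.0]]
ft_force: [0.8, -0.4, -1.0]
grip_width: 0.0144
gripper_force: 49.5
time_s: 24.42
position: [0.5144, -0.378, 0.1534]
tool_rot: [[0.892, -0.452, -0.002], [-0.452, -0.892, 0.005], [-0.004, -0.004, -1.0]]
ft_force: [0.9, 0.7, -1.1]
grip_width: 0.0143
gripper_force: 49.6
time_s: 24.68
position: [0.5145, -0.3758, 0.153]
tool_rot: [[0.892, -0.452, -0.002], [-0.452, -0.892, 0.006], [-0.005, -0.004, -1.0]]
ft_force: [0.8, 0.7, -1.6]
grip_width: 0.0147
gripper_force: 49.6
[ 0.50993452 -0.37947964]
turn 1 x [-0.0042  0.0049  0.0008] | shift 3 x [-0.0009  0.0017  0.047 ]
```

```bash
python3 -m jog '[[0,0,0,-0.001,0.0017,0.047,0],[0,0,0,-0.001,0.0017,0.047,0],[0,0,0,-0.001,0.0017,0.044,0],[0,0,0,0,0,0,0],[0,0,0,0,0,0,0]]'
python3 -m jog '[[0,0,0,0,0,0,38],[0,0,0,0,0,0,38],[0,0,0,0,0,0,38],[0,0,0,0,0,-0.05,38],[0,0,0,0,0,-0.05,38],[0,0,0,0,0,-0.05,38]]'
cat > back.py <<'E'
# to hover over the bin item from the drawer: over it at height, turn, then down to grasp
import sys,subprocess
from fr import *
f=np.array(sys.argv[1:4],float);yaw=float(sys.argv[4]);n=np.r_[-np.sin(np.radians(15))*bx,np.cos(np.radians(15))]
h=f+n*.10
w=[*h[:2],.18,-26.9,0,*h[:2],.18,yaw,-15,*h,yaw,-15,*(f+n*.003),yaw,-15]
subprocess.run(['python3','go.py']+['%.4f'%x for x in w])
E
python3 back.py .6438 .2166 .0278 32
```

```text
time_s: 25.3
position: [0.5106, -0.3791, 0.0172]
tool_rot: [[0.893, -0.451, -0.0], [-0.451, -0.893, 0.003], [-0.001, -0.003, -1.0]]
ft_force: [0.3, -0.1, -0.0]
grip_width: 0.0147
gripper_force: 49.6
time_s: 26.05
position: [0.5097, -0.3796, 0.1669]
tool_rot: [[0.892, -0.452, -0.002], [-0.452, -0.892, 0.005], [-0.004, -0.004, -1.0]]
ft_force: [-0.6, -0.2, 0.6]
grip_width: 0.0328
gripper_force: 0.0
turn 1 x [-0.0036  0.004   0.001 ] | shift 11 x [-0.0148 -0.0518  0.0009]
turn 6 x [ 0.0224  0.0397 -0.1703] | shift 1 x [0. 0. 0.]
turn 0 x [0. 0. 0.] | shift 2 x [-0.0072  0.      0.0269]
turn 0 x [0. 0. 0.] | shift 2 x [ 0.     -0.0003  0.0485]
```

```bash
sed -i "s/p=np.array(s\['position'\])-.023\*R\[:,2\]/p=np.array(s['position'])/; s/T=Rt(w\[3\],w\[4\]);/T=Rt(w[3],w[4]);w[:3]+=.023*T[:,2];/" go.py
python3 back.py .6438 .2166 .0278 32
```

```text
turn 1 x [-0.0036  0.004   0.001 ] | shift 11 x [-0.0148 -0.0518  0.0009]
turn 6 x [ 0.0224  0.0397 -0.1703] | shift 1 x [ 0.006  -0.      0.0008]
turn 0 x [0. 0. 0.] | shift 2 x [-0.0072  0.      0.0269]
turn 0 x [0. 0. 0.] | shift 2 x [ 0.     -0.0003  0.0485]
```

```bash
python3 -m jog '[[-0.0036,0.004,0.001,-0.0148,-0.0518,0.001,40],[0,0,0,-0.0148,-0.0518,0.001,40],[0,0,0,-0.0148,-0.0518,0.001,40],[0,0,0,-0.0148,-0.0518,0.001,40],[0,0,0,-0.0148,-0.0518,0.001,40],[0,0,0,-0.0148,-0.0518,0.001,40],[0,0,0,-0.0148,-0.0518,0.001,40],[0,0,0,-0.0148,-0.0518,0.001,40],[0,0,0,-0.0148,-0.0518,0.001,40],[0,0,0,-0.0148,-0.0518,0.001,40]]'
python3 -m jog '[[0,0,0,-0.0148,-0.0518,0.001,40],[0.0224,0.0397,-0.1703,0,0,0,40],[0.0224,0.0397,-0.1703,0,0,0,40],[0.0224,0.0397,-0.1703,0,0,0,40],[0.0224,0.0397,-0.1703,0,0,0,40],[0.0224,0.0397,-0.1703,0,0,0,40],[0.0224,0.0397,-0.1703,0,0,0,40],[0,0,0,-0.0084,0,0.054,40],[0,0,0,0,0,0,40],[0,0,0,0,0,0,40]]'
python3 pick.py .6438 .2166 .0278 32
```

```text
time_s: 27.3
position: [0.6123, 0.1509, 0.1556]
tool_rot: [[0.892, -0.453, 0.0], [-0.453, -0.892, 0.0], [0.0, -0.0, -1.0]]
ft_force: [0.0, 0.3, 0.1]
grip_width: 0.034
gripper_force: 0.0
time_s: 28.55
position: [0.6281, 0.2053, 0.1017]
tool_rot: [[0.819, 0.53, 0.221], [0.512, -0.848, 0.137], [0.26, 0.001, -0.965]]
ft_force: [-0.2, -0.1, 0.8]
grip_width: 0.0344
gripper_force: 0.0
turn 1 x [ 0.0006 -0.0016  0.    ] | shift 1 x [-0.0005 -0.0007 -0.0006]
turn 0 x [0. 0. 0.] | shift 2 x [ 0.     -0.0003  0.0485]
```

```bash
python3 -m jog '[[0,0,0,0,-0.001,0.04,40],[0,0,0,0,0,0.037,40],[0,0,0,0,0,0.02,40],[0,0,0,0,0,0,40],[0,0,0,0,0,0,0],[0,0,0,0,0,0,0],[0,0,0,0,0,0,0],[0,0,0,0,0,0,0]]'
python3 place.py -.012 .028 i
```

```text
time_s: 29.55
position: [0.649, 0.2195, 0.0081]
tool_rot: [[0.819, 0.53, 0.222], [0.512, -0.848, 0.138], [0.261, 0.001, -0.965]]
ft_force: [-1.2, 0.1, 6.9]
grip_width: 0.0149
gripper_force: 50.1
turn 1 x [ 0.0011 -0.0027 -0.    ] | shift 3 x [-0.0001 -0.0001 -0.04  ]
turn 6 x [-0.0224 -0.0397  0.1703] | shift 1 x [-0.0031  0.0051 -0.0331]
turn 0 x [0. 0. 0.] | shift 10 x [0.0166 0.0509 0.    ]
turn 0 x [0. 0. 0.] | shift 3 x [0.     0.     0.0493]
```

```bash
python3 -m jog '[[0,0,0,0,0,-0.04,0],[0,0,0,0,0,-0.04,0],[0,0,0,0,0,-0.04,0],[-0.0224,-0.0397,0.1703,0,0,0,0],[-0.0224,-0.0397,0.1703,0,0,0,0],[-0.0224,-0.0397,0.1703,0,0,0,0],[-0.0224,-0.0397,0.1703,0,0,0,0],[-0.0224,-0.0397,0.1703,0,0,0,0],[-0.0224,-0.0397,0.1703,0,0,0,0],[0,0,0,-0.003,0.005,-0.033,0]]'
python3 -m jog '[[0,0,0,0.0166,0.0509,0,0],[0,0,0,0.0166,0.0509,0,0],[0,0,0,0.0166,0.0509,0,0],[0,0,0,0.0166,0.0509,0,0],[0,0,0,0.0166,0.0509,0,0],[0,0,0,0.0166,0.0509,0,0],[0,0,0,0.0166,0.0509,0,0],[0,0,0,0.0166,0.0509,0,0],[0,0,0,0.0166,0.0509,0,0],[0,0,0,0.0166,0.0509,0,0]]'
python3 -m jog '[[0,0,0,0,0,0,0],[0,0,0,0,0,0,0]]'
python3 go.py .5353 -.3295 .035 -26.9 0
```

```text
time_s: 30.8
position: [0.6161, 0.1996, 0.153]
tool_rot: [[0.891, -0.454, -0.006], [-0.454, -0.891, -0.001], [-0.005, 0.003, -1.0]]
ft_force: [0.1, 0.1, -0.8]
grip_width: 0.015
gripper_force: 50.0
time_s: 32.05
position: [0.5341, -0.3309, 0.1555]
tool_rot: [[0.892, -0.453, 0.0], [-0.453, -0.892, 0.0], [0.0, -0.0, -1.0]]
ft_force: [0.4, 0.5, -1.8]
grip_width: 0.0147
gripper_force: 50.1
time_s: 32.3
position: [0.5345, -0.3289, 0.1551]
tool_rot: [[0.892, -0.453, -0.0], [-0.453, -0.892, 0.001], [-0.001, -0.0, -1.0]]
ft_force: [-0.1, 0.4, -1.6]
grip_width: 0.0152
gripper_force: 50.1
turn 1 x [-0.0005  0.0006 -0.0003] | shift 3 x [0.0003 0.     0.0477]
```

```bash
python3 -m jog '[[0,0,0,0.0005,0,0.0475,0],[0,0,0,0,0,0.0475,0],[0,0,0,0,0,0.046,0],[0,0,0,0,0,0,0],[0,0,0,0,0,0,0]]'
python3 -m jog '[[0,0,0,0,0,0,38],[0,0,0,0,0,0,38],[0,0,0,0,0,0,38],[0,0,0,0,0,-0.05,38],[0,0,0,0,0,-0.05,50],[0,0,0,0,0,-0.05,50],[0,0,0,0,0,0,50]]'
python3 back.py .4066 .3378 .0362 31
```

```text
time_s: 32.92
position: [0.5362, -0.3295, 0.0163]
tool_rot: [[0.892, -0.451, 0.002], [-0.451, -0.892, -0.002], [0.003, 0.001, -1.0]]
ft_force: [-0.0, -0.6, -1.4]
grip_width: 0.0144
gripper_force: 50.1
time_s: 33.8
position: [0.5363, -0.3306, 0.1687]
tool_rot: [[0.892, -0.452, 0.006], [-0.452, -0.892, -0.006], [0.008, 0.002, -1.0]]
ft_force: [-0.9, -0.2, -0.8]
grip_width: 0.0428
gripper_force: 0.0
turn 1 x [ 0.0022 -0.0081  0.    ] | shift 13 x [-0.0332 -0.0396  0.0009]
turn 6 x [ 0.022   0.0398 -0.1674] | shift 1 x [ 0.006  -0.      0.0008]
turn 0 x [0. 0. 0.] | shift 1 x [-0.0122  0.      0.0456]
turn 0 x [0. 0. 0.] | shift 2 x [ 0.     -0.0005  0.0485]
```

```bash
python3 -m jog '[[0.0022,-0.008,0,-0.0332,-0.0396,0.001,50],[0,0,0,-0.0332,-0.0396,0.001,50],[0,0,0,-0.0332,-0.0396,0.001,50],[0,0,0,-0.0332,-0.0396,0.001,50],[0,0,0,-0.0332,-0.0396,0.001,50],[0,0,0,-0.0332,-0.0396,0.001,50],[0,0,0,-0.0332,-0.0396,0.001,50],[0,0,0,-0.0332,-0.0396,0.001,50],[0,0,0,-0.0332,-0.0396,0.001,50],[0,0,0,-0.0332,-0.0396,0.001,50]]'
python3 -m jog '[[0,0,0,-0.0332,-0.0396,0.001,50],[0,0,0,-0.0332,-0.0396,0.001,50],[0,0,0,-0.0332,-0.0396,0.001,50],[0.022,0.0398,-0.1674,0,0,0,50],[0.022,0.0398,-0.1674,0,0,0,50],[0.022,0.0398,-0.1674,0,0,0,50],[0.022,0.0398,-0.1674,0,0,0,50],[0.022,0.0398,-0.1674,0,0,0,50],[0.022,0.0398,-0.1674,0,0,0,50]]'
python3 -m jog '[[0,0,0,-0.006,0,0.046,50],[0,0,0,0,0,0,50],[0,0,0,0,0,0,50]]' 
python3 pick.py .4066 .3378 .0362 31
```

```text
time_s: 35.05
position: [0.4171, 0.1754, 0.1568]
tool_rot: [[0.892, -0.453, -0.007], [-0.453, -0.892, 0.006], [-0.009, -0.002, -1.0]]
ft_force: [1.8, 0.5, -0.1]
grip_width: 0.0428
gripper_force: 0.0
time_s: 36.17
position: [0.3824, 0.3248, 0.1548]
tool_rot: [[0.827, 0.52, 0.215], [0.501, -0.854, 0.139], [0.256, -0.007, -0.967]]
ft_force: [0.4, -0.0, 0.1]
grip_width: 0.0424
gripper_force: 0.0
time_s: 36.55
position: [0.3882, 0.3285, 0.1103]
tool_rot: [[0.83, 0.515, 0.216], [0.496, -0.857, 0.139], [0.256, -0.008, -0.967]]
ft_force: [-0.4, 0.6, 0.2]
grip_width: 0.0429
gripper_force: 0.0
turn 1 x [-0.0078  0.0024 -0.0024] | shift 1 x [ 0.0007  0.0025 -0.0002]
turn 0 x [0. 0. 0.] | shift 2 x [ 0.     -0.0005  0.0485]
```

```bash
python3 -m jog '[[0,0,0,0.001,0.0015,0.04,50],[0,0,0,0,0,0.037,50],[0,0,0,0,0,0.02,50],[0,0,0,0,0,0,50],[0,0,0,0,0,0,0],[0,0,0,0,0,0,0],[0,0,0,0,0,0,0],[0,0,0,0,0,0,0]]'
python3 place.py -.012 .058 s
```

```text
time_s: 37.55
position: [0.4109, 0.3414, 0.0177]
tool_rot: [[0.829, 0.515, 0.218], [0.496, -0.857, 0.14], [0.259, -0.008, -0.966]]
ft_force: [-2.4, -1.2, 7.1]
grip_width: 0.0249
gripper_force: 50.3
turn 1 x [-0.0083 -0.0002  0.    ] | shift 3 x [-0.      0.0004 -0.04  ]
turn 6 x [-0.022  -0.0399  0.1671] | shift 1 x [-0.0032  0.005  -0.0234]
turn 0 x [0. 0. 0.] | shift 10 x [0.0433 0.0316 0.    ]
turn 0 x [0. 0. 0.] | shift 3 x [0.     0.     0.0493]
```

```bash
python3 -m jog '[[0,0,0,0,0,-0.04,0],[0,0,0,0,0,-0.04,0],[0,0,0,0,0,-0.04,0],[-0.0225,-0.04,0.1671,0,0,0,0],[-0.0225,-0.04,0.1671,0,0,0,0],[-0.0225,-0.04,0.1671,0,0,0,0],[-0.0225,-0.04,0.1671,0,0,0,0],[-0.0225,-0.04,0.1671,0,0,0,0],[-0.0225,-0.04,0.1671,0,0,0,0],[0,0,0,-0.003,0.005,-0.025,0]]'
python3 -m jog '[[0,0,0,0.0433,0.0322,0,0],[0,0,0,0.0433,0.0322,0,0],[0,0,0,0.0433,0.0322,0,0],[0,0,0,0.0433,0.0322,0,0],[0,0,0,0.0433,0.0322,0,0],[0,0,0,0.0433,0.0322,0,0],[0,0,0,0.0433,0.0322,0,0],[0,0,0,0.0433,0.0322,0,0],[0,0,0,0.0433,0.0322,0,0],[0,0,0,0.0433,0.0322,0,0]]'
python3 -m jog '[[0,0,0,0,0,0,0],[0,0,0,0,0,0,0]]'
python3 - <<'E'
from fr import *
print([drawer(-.012,y,'s') for y in (.052,0,-.052)])
E
python3 go.py .6203 -.1619 .035 -26.9 0
```

```text
time_s: 38.8
position: [0.3796, 0.3207, 0.1567]
tool_rot: [[0.891, -0.453, -0.01], [-0.453, -0.891, 0.001], [-0.009, 0.003, -1.0]]
ft_force: [0.9, 0.7, 0.1]
grip_width: 0.0248
gripper_force: 49.4
time_s: 40.05
position: [0.6214, -0.1632, 0.1549]
tool_rot: [[0.892, -0.451, -0.006], [-0.451, -0.892, 0.002], [-0.007, 0.001, -1.0]]
ft_force: [0.2, 1.3, 1.1]
grip_width: 0.0248
gripper_force: 49.5
time_s: 40.3
position: [0.6205, -0.161, 0.1543]
tool_rot: [[0.892, -0.451, -0.007], [-0.451, -0.892, 0.003], [-0.008, 0.001, -1.0]]
ft_force: [0.2, 0.7, -0.3]
grip_width: 0.0247
gripper_force: 49.4
[array([ 0.62032859, -0.16188104]), array([ 0.59680198, -0.20825451]), array([ 0.57327538, -0.25462798])]
turn 1 x [0.0007 0.0079 0.0014] | shift 3 x [0.0001 0.0003 0.0474]
```

```bash
python3 -m jog '[[0,0.008,0.001,0,0.001,0.0475,0],[0,0,0,0,0,0.0475,0],[0,0,0,0,0,0.046,0],[0,0,0,0,0,0,0],[0,0,0,0,0,0,0]]'
python3 -m jog '[[0,0,0,0,0,0,40],[0,0,0,0,0,0,40],[0,0,0,0,0,0,40],[0,0,0,0,0,-0.05,40],[0,0,0,0,0,-0.05,50],[0,0,0,0,0,-0.05,50],[0,0,0,0,0,0,50]]'
python3 back.py .5243 .4087 .0333 32.8
```

```text
time_s: 40.92
position: [0.6203, -0.1612, 0.0137]
tool_rot: [[0.893, -0.451, 0.001], [-0.451, -0.893, -0.001], [0.001, 0.001, -1.0]]
ft_force: [2.0, 0.5, -1.3]
grip_width: 0.0249
gripper_force: 66.6
time_s: 41.8
position: [0.6216, -0.1629, 0.1673]
tool_rot: [[0.892, -0.452, 0.007], [-0.452, -0.892, -0.004], [0.008, 0.001, -1.0]]
ft_force: [-1.0, -0.5, -0.3]
grip_width: 0.0431
gripper_force: 0.0
turn 1 x [ 0.0007 -0.0085  0.0005] | shift 11 x [-0.0326 -0.0403  0.0009]
turn 6 x [ 0.0227  0.0396 -0.1726] | shift 1 x [ 0.006  -0.      0.0008]
turn 0 x [0. 0. 0.] | shift 1 x [-0.013   0.      0.0484]
turn 0 x [0. 0. 0.] | shift 2 x [ 0.0001 -0.0001  0.0485]
```

```bash
python3 -m jog '[[0.001,-0.0085,0,-0.0326,-0.0403,0.001,50],[0,0,0,-0.0326,-0.0403,0.001,50],[0,0,0,-0.0326,-0.0403,0.001,50],[0,0,0,-0.0326,-0.0403,0.001,50],[0,0,0,-0.0326,-0.0403,0.001,50],[0,0,0,-0.0326,-0.0403,0.001,50],[0,0,0,-0.0326,-0.0403,0.001,50],[0,0,0,-0.0326,-0.0403,0.001,50],[0,0,0,-0.0326,-0.0403,0.001,50],[0,0,0,-0.0326,-0.0403,0.001,50]]'
python3 -m jog '[[0,0,0,-0.0326,-0.0403,0.001,50],[0.0227,0.0396,-0.1726,0,0,0,50],[0.0227,0.0396,-0.1726,0,0,0,50],[0.0227,0.0396,-0.1726,0,0,0,50],[0.0227,0.0396,-0.1726,0,0,0,50],[0.0227,0.0396,-0.1726,0,0,0,50],[0.0227,0.0396,-0.1726,0,0,0,50],[0,0,0,-0.007,0,0.049,50],[0,0,0,0,0,0,50],[0,0,0,0,0,0,50]]'
python3 pick.py .5243 .4087 .0333 32.8
```

```text
time_s: 43.05
position: [0.5105, 0.346, 0.1542]
tool_rot: [[0.892, -0.452, -0.009], [-0.452, -0.892, 0.003], [-0.009, 0.001, -1.0]]
ft_force: [0.9, -1.0, -0.3]
grip_width: 0.0428
gripper_force: 0.0
time_s: 44.3
position: [0.5056, 0.3989, 0.1063]
tool_rot: [[0.814, 0.542, 0.211], [0.522, -0.841, 0.144], [0.255, -0.007, -0.967]]
ft_force: [1.0, 0.4, 0.3]
grip_width: 0.0429
gripper_force: 0.0
turn 1 x [-0.0068  0.0035 -0.0017] | shift 1 x [ 0.0014  0.0021 -0.001 ]
turn 0 x [0. 0. 0.] | shift 2 x [ 0.0001 -0.0001  0.0485]
```

```bash
python3 -m jog '[[0,0.0035,0,0.001,0.002,0.04,50],[0,0,0,0,0,0.037,50],[0,0,0,0,0,0.019,50],[0,0,0,0,0,0,50],[0,0,0,0,0,0,0],[0,0,0,0,0,0,0],[0,0,0,0,0,0,0],[0,0,0,0,0,0,0]]'
python3 place.py -.012 0 s
```

```text
time_s: 45.3
position: [0.5281, 0.4119, 0.015]
tool_rot: [[0.812, 0.542, 0.216], [0.522, -0.84, 0.147], [0.261, -0.007, -0.965]]
ft_force: [-2.9, -0.6, 6.9]
grip_width: 0.0248
gripper_force: 50.7
turn 1 x [-0.007  -0.0025  0.    ] | shift 3 x [-0.0001  0.0003 -0.04  ]
turn 6 x [-0.0227 -0.0396  0.1724] | shift 1 x [-0.003   0.0051 -0.0262]
turn 0 x [0. 0. 0.] | shift 12 x [0.03   0.0408 0.    ]
turn 0 x [0. 0. 0.] | shift 3 x [0.     0.     0.0493]
```

```bash
python3 -m jog '[[0,0,0,0,0,-0.04,0],[0,0,0,0,0,-0.04,0],[0,0,0,0,0,-0.04,0],[-0.0232,-0.04,0.1724,0,0,0,0],[-0.0232,-0.04,0.1724,0,0,0,0],[-0.0232,-0.04,0.1724,0,0,0,0],[-0.0232,-0.04,0.1724,0,0,0,0],[-0.0232,-0.04,0.1724,0,0,0,0],[-0.0232,-0.04,0.1724,0,0,0,0],[0,0,0,-0.003,0.005,-0.028,0]]'
python3 -m jog '[[0,0,0,0.03,0.0408,0,0],[0,0,0,0.03,0.0408,0,0],[0,0,0,0.03,0.0408,0,0],[0,0,0,0.03,0.0408,0,0],[0,0,0,0.03,0.0408,0,0],[0,0,0,0.03,0.0408,0,0],[0,0,0,0.03,0.0408,0,0],[0,0,0,0.03,0.0408,0,0],[0,0,0,0.03,0.0408,0,0],[0,0,0,0.03,0.0408,0,0]]'
python3 -m jog '[[0,0,0,0.03,0.0408,0,0],[0,0,0,0.03,0.0408,0,0],[0,0,0,0,0,0,0],[0,0,0,0,0,0,0]]'
python3 go.py .5968 -.2083 .035 -26.9 0
```

```text
time_s: 46.55
position: [0.4968, 0.3902, 0.1556]
tool_rot: [[0.891, -0.453, -0.01], [-0.453, -0.891, 0.001], [-0.01, 0.004, -1.0]]
ft_force: [-0.4, 0.2, -0.2]
grip_width: 0.0249
gripper_force: 49.6
time_s: 47.8
position: [0.5807, -0.1103, 0.1558]
tool_rot: [[0.892, -0.451, -0.005], [-0.451, -0.892, 0.002], [-0.006, 0.0, -1.0]]
ft_force: [0.5, 0.3, -0.2]
grip_width: 0.025
gripper_force: 49.7
time_s: 48.3
position: [0.5972, -0.2081, 0.155]
tool_rot: [[0.892, -0.451, -0.006], [-0.451, -0.892, 0.003], [-0.007, 0.0, -1.0]]
ft_force: [0.9, 0.0, -1.0]
grip_width: 0.0247
gripper_force: 49.7
turn 1 x [0.0003 0.0069 0.0012] | shift 3 x [-0.0001  0.0001  0.0477]
```

```bash
python3 -m jog '[[0,0.007,0.001,0,0,0.0475,0],[0,0,0,0,0,0.0475,0],[0,0,0,0,0,0.044,0],[0,0,0,0,0,0,0],[0,0,0,0,0,0,0]]'
python3 -m jog '[[0,0,0,0,0,0,40],[0,0,0,0,0,0,40],[0,0,0,0,0,0,40],[0,0,0,0,0,-0.05,40],[0,0,0,0,0,-0.05,50],[0,0,0,0,0,-0.05,50],[0,0,0,0,0,0,50]]'
python3 back.py .5858 .3114 .0328 30.5
```

```text
time_s: 48.92
position: [0.5982, -0.2083, 0.0179]
tool_rot: [[0.892, -0.451, 0.002], [-0.451, -0.892, -0.002], [0.003, 0.001, -1.0]]
ft_force: [-0.1, -0.1, 0.4]
grip_width: 0.0248
gripper_force: 49.6
time_s: 49.8
position: [0.5986, -0.2092, 0.1702]
tool_rot: [[0.892, -0.452, 0.007], [-0.452, -0.892, -0.005], [0.009, 0.001, -1.0]]
ft_force: [-0.0, 0.2, 0.3]
grip_width: 0.0423
gripper_force: 0.0
turn 1 x [ 0.0011 -0.0087  0.0002] | shift 10 x [-0.026  -0.0436  0.0013]
turn 6 x [ 0.0219  0.0399 -0.166 ] | shift 1 x [0.006  0.     0.0008]
turn 0 x [0. 0. 0.] | shift 1 x [-0.0131  0.      0.0489]
turn 0 x [0. 0. 0.] | shift 2 x [ 0.     -0.0006  0.0485]
```

```bash
python3 -m jog '[[0.001,-0.0085,0,-0.026,-0.0436,0.001,50],[0,0,0,-0.026,-0.0436,0.001,50],[0,0,0,-0.026,-0.0436,0.001,50],[0,0,0,-0.026,-0.0436,0.001,50],[0,0,0,-0.026,-0.0436,0.001,50],[0,0,0,-0.026,-0.0436,0.001,50],[0,0,0,-0.026,-0.0436,0.001,50],[0,0,0,-0.026,-0.0436,0.001,50],[0,0,0,-0.026,-0.0436,0.001,50],[0,0,0,-0.026,-0.0436,0.001,50]]'
python3 -m jog '[[0.0219,0.0399,-0.166,0,0,0,50],[0.0219,0.0399,-0.166,0,0,0,50],[0.0219,0.0399,-0.166,0,0,0,50],[0.0219,0.0399,-0.166,0,0,0,50],[0.0219,0.0399,-0.166,0,0,0,50],[0.0219,0.0399,-0.166,0,0,0,50],[0,0,0,-0.007,0,0.05,50],[0,0,0,0,0,0,50],[0,0,0,0,0,0,50]]'
python3 pick.py .5858 .3114 .0328 30.5
```

```text
time_s: 51.05
position: [0.5617, 0.2995, 0.1567]
tool_rot: [[0.892, -0.452, -0.009], [-0.452, -0.892, 0.004], [-0.009, 0.001, -1.0]]
ft_force: [1.5, 0.1, 0.5]
grip_width: 0.0426
gripper_force: 0.0
time_s: 52.18
position: [0.5677, 0.3016, 0.1086]
tool_rot: [[0.834, 0.508, 0.217], [0.489, -0.861, 0.136], [0.256, -0.007, -0.967]]
ft_force: [-0.8, 0.0, 0.9]
grip_width: 0.0429
gripper_force: 0.0
turn 1 x [-0.0072  0.0033 -0.0016] | shift 1 x [0.0002 0.0019 0.0015]
turn 0 x [0. 0. 0.] | shift 2 x [ 0.     -0.0006  0.0485]
```

```bash
python3 -m jog '[[0,0.0035,0,0,0.001,0.041,50],[0,0,0,0,0,0.037,50],[0,0,0,0,0,0.02,50],[0,0,0,0,0,0,50],[0,0,0,0,0,0,0],[0,0,0,0,0,0,0],[0,0,0,0,0,0,0],[0,0,0,0,0,0,0]]'
python3 place.py -.012 -.052 s
```

```text
time_s: 53.18
position: [0.5899, 0.3141, 0.015]
tool_rot: [[0.832, 0.508, 0.222], [0.489, -0.861, 0.138], [0.261, -0.007, -0.965]]
ft_force: [-2.0, -0.9, 7.8]
grip_width: 0.0247
gripper_force: 50.9
turn 1 x [-0.0071 -0.0025  0.    ] | shift 3 x [-0.0001  0.0003 -0.04  ]
turn 6 x [-0.0218 -0.0399  0.1657] | shift 1 x [-0.0032  0.005  -0.0262]
turn 0 x [0. 0. 0.] | shift 10 x [0.0262 0.0483 0.    ]
turn 0 x [0. 0. 0.] | shift 3 x [0.     0.     0.0493]
```

```bash
python3 -m jog '[[0,0,0,0,0,-0.04,0],[0,0,0,0,0,-0.04,0],[0,0,0,0,0,-0.04,0],[-0.0225,-0.0403,0.1657,0,0,0,0],[-0.0225,-0.0403,0.1657,0,0,0,0],[-0.0225,-0.0403,0.1657,0,0,0,0],[-0.0225,-0.0403,0.1657,0,0,0,0],[-0.0225,-0.0403,0.1657,0,0,0,0],[-0.0225,-0.0403,0.1657,0,0,0,0],[0,0,0,-0.003,0.005,-0.028,0]]'
python3 -m jog '[[0,0,0,0.0262,0.0483,0,0],[0,0,0,0.0262,0.0483,0,0],[0,0,0,0.0262,0.0483,0,0],[0,0,0,0.0262,0.0483,0,0],[0,0,0,0.0262,0.0483,0,0],[0,0,0,0.0262,0.0483,0,0],[0,0,0,0.0262,0.0483,0,0],[0,0,0,0.0262,0.0483,0,0],[0,0,0,0.0262,0.0483,0,0],[0,0,0,0.0262,0.0483,0,0]]'
python3 -m jog '[[0,0,0,0,0,0,0],[0,0,0,0,0,0,0]]'
python3 go.py .5733 -.2546 .035 -26.9 0
```

```text
time_s: 54.42
position: [0.5576, 0.2939, 0.1555]
tool_rot: [[0.892, -0.453, -0.011], [-0.453, -0.892, 0.001], [-0.01, 0.004, -1.0]]
ft_force: [-0.0, -0.7, -1.3]
grip_width: 0.0248
gripper_force: 49.9
time_s: 55.68
position: [0.5739, -0.2567, 0.1563]
tool_rot: [[0.892, -0.451, -0.006], [-0.451, -0.892, 0.002], [-0.006, 0.001, -1.0]]
ft_force: [1.0, 0.3, -0.3]
grip_width: 0.0246
gripper_force: 49.9
time_s: 55.92
position: [0.5739, -0.2546, 0.1558]
tool_rot: [[0.892, -0.451, -0.006], [-0.451, -0.892, 0.002], [-0.007, 0.001, -1.0]]
ft_force: [-0.7, -0.2, -0.9]
grip_width: 0.0249
gripper_force: 49.9
turn 1 x [0.0006 0.0068 0.0014] | shift 3 x [-0.0002  0.0001  0.0479]
```

```bash
python3 -m jog '[[0,0.007,0.001,0,0,0.0475,0],[0,0,0,0,0,0.0475,0],[0,0,0,0,0,0.045,0],[0,0,0,0,0,0,0],[0,0,0,0,0,0,0]]'
python3 -m jog '[[0,0,0,0,0,0,40],[0,0,0,0,0,0,40],[0,0,0,0,0,0,40],[0,0,0,0,0,-0.05,40],[0,0,0,0,0,-0.05,35],[0,0,0,0,0,-0.05,35],[0,0,0,-0.045,0,-0.03,35],[0,0,0,-0.045,0,-0.03,35],[0,0,0,0,0,0,35],[0,0,0,0,0,0,35]]'
python3 - <<'E'
from h import *
d=cam('wrist','w20.png');np.save('wrist20.npy',d,allow_pickle=True)
E
python3 tin.py scene sc20.png .044
```

```text
time_s: 56.55
position: [0.5749, -0.2548, 0.0177]
tool_rot: [[0.893, -0.451, 0.002], [-0.451, -0.893, -0.003], [0.003, 0.001, -1.0]]
ft_force: [0.3, -1.0, -0.3]
grip_width: 0.0248
gripper_force: 49.9
time_s: 57.8
position: [0.4937, -0.2143, 0.2253]
tool_rot: [[0.892, -0.452, -0.0], [-0.452, -0.892, -0.001], [0.0, 0.001, -1.0]]
ft_force: [0.1, -0.2, -0.1]
grip_width: 0.0298
gripper_force: 0.0
(316, 264, 36, 22)
((0.5668026804924011, 0.02838069386780262), (0.05159071832895279, 0.08307184278964996), 46.25765609741211)
((0.5631729960441589, 0.028021879494190216), (0.03566569462418556, 0.06102129444479942), 47.03517150878906)
```

View pics/w20.png

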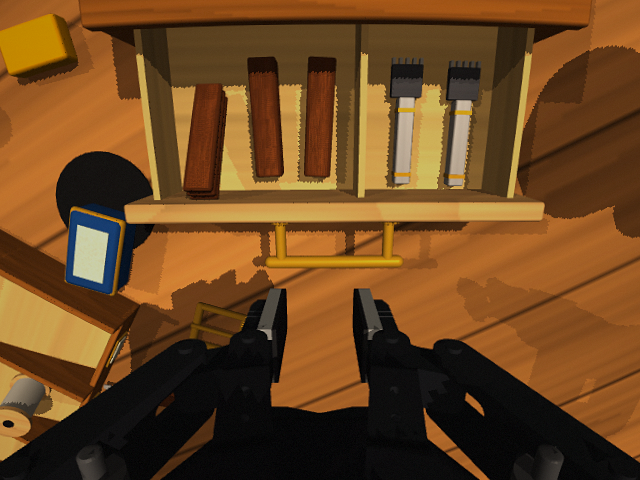

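All three slickers are in the left compartment ((265,118), (320,118), and (203,140), which has slid against the front), and both irons are in the right one. The tin has been knocked to about 47 mm off the mat's middle (97,250). I'll shut the drawer first, then put the tin back.

```bash
python3 - <<'E'
from fr import *
d=np.load('wrist20.npy',allow_pickle=True).item()
print('handle',onz(d,[(265,262),(402,262),(333,262)],.086))
P=onz(d,[(205,84),(200,195),(190,140),(218,140)],.044)[:,:2]-O;print(np.c_[P@ex+.136-.08,P@ey-.0695])
E
python3 go.py .4515 -.212 .18 63.1 0 .4515 -.212 .068 63.1 0
```

```text
handle [[ 0.48269718 -0.15104563  0.086     ]
 [ 0.42479133 -0.2655207   0.086     ]
 [ 0.45404132 -0.20779872  0.086     ]]
[[ 0.02091566  0.0553531 ]
 [-0.08347015  0.0691278 ]
 [-0.02968079  0.07411099]
 [-0.02993467  0.0466859 ]]
turn 9 x [-1.000e-04  2.000e-04 -1.745e-01] | shift 2 x [-0.0085 -0.0194  0.0337]
turn 0 x [0. 0. 0.] | shift 3 x [0.     0.     0.0373]
```

```bash
python3 -m jog '[[0,0,-0.1745,0,0,0,35],[0,0,-0.1745,0,0,0,35],[0,0,-0.1745,0,0,0,35],[0,0,-0.1745,0,0,0,35],[0,0,-0.1745,0,0,0,35],[0,0,-0.1745,0,0,0,35],[0,0,-0.1745,0,0,0,35],[0,0,-0.1745,0,0,0,35],[0,0,-0.1745,0,0,0,35],[0,0,0,-0.0085,-0.0194,0.0337,35]]' 40
python3 -m jog '[[0,0,0,-0.0085,-0.0194,0.0337,35],[0,0,0,0,0,0,35],[0,0,0,0,0,0,35]]'
python3 go.py .452 -.2115 .064 63.1 0
```

```text
time_s: 59.15
position: [0.4741, -0.2139, 0.1916]
tool_rot: [[0.45, 0.893, 0.002], [0.893, -0.45, -0.003], [-0.001, 0.003, -1.0]]
ft_force: [-0.1, -0.4, -0.5]
grip_width: 0.0296
gripper_force: 0.0
time_s: 59.52
position: [0.4526, -0.2126, 0.1589]
tool_rot: [[0.452, 0.892, 0.001], [0.892, -0.452, -0.002], [-0.001, 0.002, -1.0]]
ft_force: [0.3, -1.0, 0.2]
grip_width: 0.0299
gripper_force: 0.0
turn 1 x [0.0018 0.0011 0.0002] | shift 3 x [ 0.0002 -0.0003  0.0393]
```

Gripping the handle, then pushing in slowly.

```bash
python3 -m jog '[[0,0,0,0,0,0.04,35],[0,0,0,0,0,0.04,35],[0,0,0,0,0,0.037,35],[0,0,0,0,0,0,35],[0,0,0,0,0,0,0],[0,0,0,0,0,0,0],[0,0,0,0,0,0,0],[0,0,0,0,0,0,0]]'
python3 -m jog '[[0,0,0,0,0.01,0,0],[0,0,0,0,0.018,0,0],[0,0,0,0,0.018,0,0],[0,0,0,0,0.018,0,0],[0,0,0,0,0.018,0,0],[0,0,0,0,0.018,0,0],[0,0,0,0,0.016,0,0],[0,0,0,0,0.01,0,0],[0,0,0,0,0,0,0]]'
python3 -m jog '[[0,0,0,0,0.003,0,0],[0,0,0,0,0.002,0,0],[0,0,0,0,0,0,0]]'
```

```text
time_s: 60.52
position: [0.4524, -0.2125, 0.0427]
tool_rot: [[0.452, 0.892, 0.003], [0.892, -0.452, -0.003], [-0.001, 0.004, -1.0]]
ft_force: [2.2, 0.8, 7.1]
grip_width: 0.0106
gripper_force: 39.8
time_s: 61.65
position: [0.5655, -0.2689, 0.0427]
tool_rot: [[0.452, 0.892, 0.004], [0.892, -0.452, -0.002], [-0.0, 0.004, -1.0]]
ft_force: [3.8, 3.6, 4.6]
grip_width: 0.0105
gripper_force: 39.9
time_s: 62.02
position: [0.569, -0.2707, 0.0427]
tool_rot: [[0.452, 0.892, 0.002], [0.892, -0.452, -0.001], [0.0, 0.003, -1.0]]
ft_force: [1.5, 4.1, 6.5]
grip_width: 0.0107
gripper_force: 40.0
```

```bash
for i in 1; do python3 -m jog '[[0,0,0,0,0.002,0,0],[0,0,0,0,0,0,0]]'; python3 -m jog '[[0,0,0,0,0.002,0,0],[0,0,0,0,0,0,0]]';python3 -m jog '[[0,0,0,0,0.001,0,0],[0,0,0,0,0,0,0]]';python3 -m jog '[[0,0,0,0,0.001,0,0],[0,0,0,0,0,0,0]]'; done | grep -E 'posit|ft_'
```

```text
position: [0.5708, -0.2716, 0.0427]
ft_force: [2.2, 3.6, 6.2]
position: [0.5726, -0.2724, 0.0427]
ft_force: [0.8, 5.0, 6.2]
position: [0.5733, -0.2728, 0.0427]
ft_force: [1.5, 4.8, 6.5]
position: [0.5742, -0.2732, 0.0427]
ft_force: [1.2, 4.0, 6.3]
```

```bash
for i in 1; do python3 -m jog '[[0,0,0,0,0.002,0,0],[0,0,0,0,0,0,0]]'; python3 -m jog '[[0,0,0,0,0.0015,0,0],[0,0,0,0,0,0,0]]';python3 -m jog '[[0,0,0,0,0.001,0,0],[0,0,0,0,0,0,0]]';python3 -m jog '[[0,0,0,0,0.001,0,0],[0,0,0,0,0,0,0]]'; done | grep -E 'posit|ft_'
```

```text
position: [0.5742, -0.2732, 0.0427]
ft_force: [-7.5, 8.2, 11.2]
position: [0.5742, -0.2732, 0.0427]
ft_force: [-14.7, 11.0, 14.8]
position: [0.5741, -0.2732, 0.0426]
ft_force: [-18.0, 12.5, 18.2]
position: [0.5741, -0.2731, 0.0426]
ft_force: [-22.9, 15.5, 21.3]
```

It's against its stop, so the drawer is shut. I relax, release, rise and go to look at the tin.

```bash
python3 -m jog '[[0,0,0,0,-0.0045,0,0],[0,0,0,0,0,0,0],[0,0,0,0,0,0,35],[0,0,0,0,0,0,35],[0,0,0,0,0,0,35],[0,0,0,0,0,-0.05,35],[0,0,0,0,0,-0.05,35],[0,0,0,0,0,-0.05,35],[0,0,0,0,0,0,35]]'
python3 go.py .565 .028 .16 135.7 0
```

```text
time_s: 65.15
position: [0.5756, -0.2751, 0.1955]
tool_rot: [[0.452, 0.892, 0.007], [0.892, -0.452, -0.006], [-0.002, 0.009, -1.0]]
ft_force: [-1.0, 0.9, -0.6]
grip_width: 0.0296
gripper_force: 0.0
turn 8 x [ 0.0007  0.0009 -0.1584] | shift 6 x [0.0366 0.0349 0.0097]
```

```bash
python3 -m jog '[[0,0,-0.1584,0,0,0,100],[0,0,-0.1584,0,0,0,100],[0,0,-0.1584,0,0,0,100],[0,0,-0.1584,0,0,0,100],[0,0,-0.1584,0,0,0,100],[0,0,-0.1584,0,0,0,100],[0,0,-0.1584,0,0,0,100],[0,0,-0.1584,0,0,0,100]]'
python3 -m jog '[[0,0,0,0.0366,0.0349,0.009,100],[0,0,0,0.0366,0.0349,0.009,100],[0,0,0,0.0366,0.0349,0.009,100],[0,0,0,0.0366,0.0349,0.009,100],[0,0,0,0.0366,0.0349,0.009,100],[0,0,0,0.0366,0.0349,0.009,100],[0,0,0,0,0,0,100],[0,0,0,0,0,0,100]]'
python3 tin.py wrist w21.png .042; python3 tin.py side s21.png .042
python3 go.py .565 .028 .013 135.7 0
```

```text
time_s: 66.15
position: [0.574, -0.274, 0.1898]
tool_rot: [[-0.72, 0.694, -0.002], [0.694, 0.72, 0.0], [0.002, -0.001, -1.0]]
ft_force: [0.1, -0.4, 0.3]
grip_width: 0.0853
gripper_force: 0.0
time_s: 67.15
position: [0.5632, 0.0287, 0.1363]
tool_rot: [[-0.716, 0.698, -0.001], [0.698, 0.716, -0.001], [0.0, -0.002, -1.0]]
ft_force: [-0.0, -0.8, -0.4]
grip_width: 0.0857
gripper_force: 0.0
(284, 181, 72, 107)
((0.5657292008399963, 0.028223484754562378), (0.05449008569121361, 0.0860241949558258), 46.250144958496094)
((0.5662763118743896, 0.027713678777217865), (0.03418043255805969, 0.06005973741412163), 45.87045669555664)
(314, 207, 39, 20)
((0.5651750564575195, 0.025943389162421227), (0.0533112995326519, 0.08399931341409683), 46.1156005859375)
((0.5663018226623535, 0.02743178978562355), (0.03684762865304947, 0.06194128096103668), 46.395355224609375)
turn 1 x [-0.0011  0.0005 -0.0009] | shift 3 x [-0.0004  0.0004  0.0489]
```

View pics/w21.png

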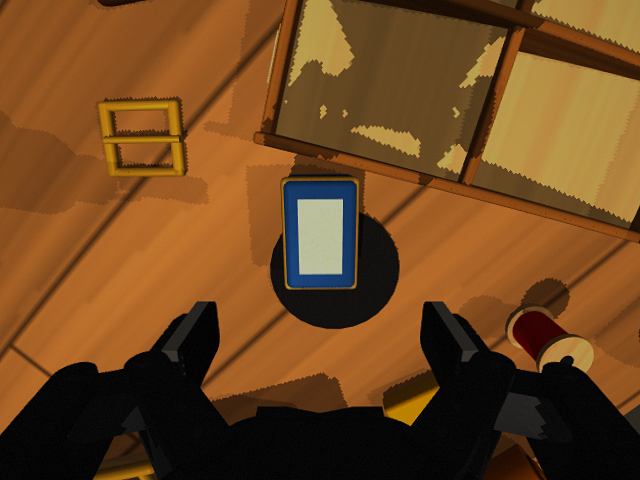

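The tin at (320,232) is off the mat's middle at (335,270), and the bystanders are in place. Re-gripping and shifting it about 46 mm.

```bash
python3 -m jog '[[0,0,0,-0.0025,0.0015,0.05,100],[0,0,0,0,0,0.05,100],[0,0,0,0,0,0.044,100],[0,0,0,0,0,0,100],[0,0,0,0,0,0,0],[0,0,0,0,0,0,0],[0,0,0,0,0,0,0],[0,0,0,0,0,0,0],[0,0,0,0,0,0,0]]' 60
python3 -m jog '[[0,0,0,0,0,-0.03,0],[0,0,0,-0.0227,0.004,0,0],[0,0,0,-0.0227,0.004,0,0],[0,0,0,0,0,0.015,0],[0,0,0,0,0,0.011,0],[0,0,0,0,0,0,0]]'
```

```text
time_s: 68.38
position: [0.5673, 0.0277, -0.0047]
tool_rot: [[-0.716, 0.698, 0.004], [0.698, 0.716, -0.002], [-0.004, 0.001, -1.0]]
ft_force: [-1.1, -1.8, 6.8]
grip_width: 0.0567
gripper_force: 65.3
time_s: 69.12
position: [0.6031, 0.0029, -0.0039]
tool_rot: [[-0.716, 0.698, -0.002], [0.698, 0.716, -0.0], [0.001, -0.002, -1.0]]
ft_force: [-0.2, -0.1, -2.8]
grip_width: 0.0567
gripper_force: 66.2
```

```bash
python3 -m jog '[[0,0,0,0,0,0.002,0],[0,0,0,0,0,0,0],[0,0,0,0,0,0,100],[0,0,0,0,0,0,100],[0,0,0,0,0,0,100],[0,0,0,0,0,0,100],[0,0,0,0,0,-0.04,100],[0,0,0,0,0,-0.05,100],[0,0,0,0,0,-0.06,100],[0,0,0,0,0,-0.06,100]]'
python3 -m jog '[[0,0,0,0.06,0,0,100],[0,0,0,0.06,0,0,100],[0,0,0,0.06,0,0,100],[0,0,0,0,0,0,100],[0,0,0,0,0,0,100]]'
python3 tin.py side s22.png .044; python3 tin.py scene sc22.png .044
python3 - <<'E'
import cv2,numpy as np
im=cv2.imread('pics/s22.png');b=cv2.imread('pics/sc22.png')
a=cv2.resize(im[110:410,270:640],(400,324));c=cv2.resize(b[200:380,60:420],(400,200))
o=np.zeros((524,400,3),np.uint8);o[:324]=a;o[324:]=c;cv2.imwrite('pics/fin.png',o)
from h import *
d=cam('side');p=onz(d,[(436.7,205.5)],.112);print(proj(d,[[.7109,-.1336,.112],[.5412,-.4682,.112],[.574,-.273,.08]]))
E
```

```text
time_s: 70.38
position: [0.6039, 0.0025, 0.2068]
tool_rot: [[-0.716, 0.698, -0.0], [0.698, 0.716, -0.001], [-0.0, -0.001, -1.0]]
ft_force: [-0.0, -0.2, 0.6]
grip_width: 0.0853
gripper_force: 0.0
time_s: 71.0
position: [0.4758, 0.128, 0.205]
tool_rot: [[-0.716, 0.698, 0.001], [0.698, 0.716, -0.001], [-0.001, -0.0, -1.0]]
ft_force: [0.5, -1.2, -0.4]
grip_width: 0.0854
gripper_force: 0.0
(334, 206, 38, 19)
((0.6009286046028137, 0.0005338490009307861), (0.05148632079362869, 0.0831376165151596), 45.58903503417969)
((0.6027268171310425, 0.002632591873407364), (0.03666580840945244, 0.06083434075117111), 45.42347717285156)
(305, 273, 37, 22)
((0.605150580406189, 0.005064673721790314), (0.05172912776470184, 0.08305785059928894), 44.52849578857422)
((0.6013705134391785, 0.004080336540937424), (0.035555481910705566, 0.06110503524541855), 44.414730072021484)
[[436.67705983 205.67440171]
 [526.00836556 373.32481153]
 [440.5206815  291.71167836]]
```

View pics/fin.png

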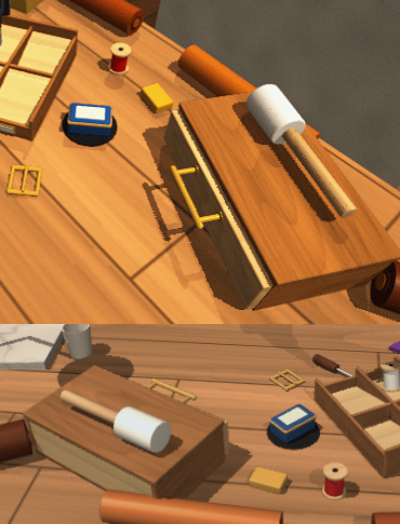

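The drawer is shut (it met its stop), the tin is centred on the mat at (90,120), the spool is still in the bin and the arm is clear. Handing in.

```bash
python3 -c "
from rig import job; print(job.close_job())"
```

```text
the job is handed in; nothing more can be done
None
```

The job is handed in, with no verdict returned: all three slickers are in the left compartment, both irons in the right, the drawer is shut against its stop, and the wax tin is about 3 mm from the mat's middle after I re-centred it when it was knocked aside.

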